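Set up the heel nailer: register the nail plate and fill the sloped heel track

TASK

Set up the heel nailing machine for the tan lot: push the loose nail plate square and flush into the fence corner of the machine's bed, and load every tan heel into the sloped feed track, letting each go in the open upper part of the track, upright and with its flat breast face downhill, so that it slides down by itself against the stop or the heel ahead. When all the tan heels are in, let the steel follower weight slide down the track behind the last one, red rib up and square in the lane. Leave the black heel, the jar and the hammer alone.

Things in the scene. Friction and masses are not known exactly. Their poses are not given: they have to be found in the camera images.
- track: fixed teal stand of the heel feed track, 350 x 100 mm; origin at bench level under the low end of the deck, which is nearest the robot. A housing 58 mm high stands before the low end, towards the robot. Track and bed stand elsewhere and turned a little in each start.
- deck: sloped steel deck on the stand, falling 30 deg towards the robot. Origin: deck surface, middle of the lane, uphill face of the end stop (24 mm high), 40 mm over the bench; x uphill along the lane, y across, z square out of the deck. Ends at x = 357 mm. Lane 58 mm wide, rails 9 mm high, 5 thick. Slippery (friction 0.4): things slide down by themselves. Five heels fill 270 mm.
- rods_end (a point): uphill end of the two steel hold-down rods over the lane, on the deck's surface at x = 160 mm in the deck's frame. From here down to the stop the rods (36 mm clear over the deck, flared up to 53 mm at this end) and their bridges (46 mm over the deck) cover the lane, so heels can only slide in; uphill of here the lane is open above.
- load_point (a point): point on the deck's surface in the open part of the lane, at x = 300 mm, y = 0 in the deck's frame: a good place to let parts go.
- bed: fixed swing-out bed of the machine, flat steel plate 240 (x) by 220 mm on a teal casting; origin under its middle at bench level, surface at z = 40 mm. Two dark fence bars, 12 mm wide, 14 mm higher than the surface, run along its far edge (inner face at x = +108 mm) and its right edge (inner face at y = -98 mm) and meet at the corner +x, -y.
- fence_corner (a point): inner corner of the two fences, on the bed's surface (x = 108, y = -98, z = 40 mm in the bed's frame).
- nail_plate: loose drilled aluminium plate, 110 (x) by 90 (y) by 16 mm thick, 0.3 to 0.55 kg, flat on the bed, turned up to 0.3 rad; origin in the middle of its underside. Its 110 mm sides belong along the bed's x; flush in the corner its origin is at x = +53, y = -53 mm in the bed's frame. Too wide to grip: push its edges (under 3 N moves it). Starts 4 to 10 cm off both fences.
- follower: follower weight: dark steel block 36 (x) by 50 (y) by 24 mm high with a red grip rib on top, 30 mm long (x), 14 mm thick (y), from 24 to 48 mm above the underside; about 0.34 kg. Origin in the middle of the underside, z up; either end may lead. It starts on the bench among the heels, turned at most 0.7 rad.
- black_heel: black heel of another lot among the tan ones, same size, origin and axes as heel_a; a bystander to be left alone.
- tack_jar: closed amber glass jar of tacks, 62 mm across and 85 mm high, near the far edge of the bench; origin under its middle; a bystander.
- hammer: hammer, 260 mm long, lying crosswise near the far edge of the bench; a bystander.
- heel_a: tan D-shaped heel block, 54 mm from flat breast face to crown of round back, 50 mm wide, 30 mm high, 55 g. Origin on the underside, middle line, 17 mm behind the breast; x from breast (x = -17 mm) to back (x = +37 mm), z up. Flanks flat and parallel from x = -17 to +12 mm, then a half circle of 25 mm radius. Starts upright, x within 0.7 rad of the robot's x. May be absent.
- heel_b: tan heel block, in all like heel_a; may be absent.
- heel_c: tan heel block, in all like heel_a; may be absent.
- heel_d: tan heel block, in all like heel_a; may be absent.
- heel_e: tan heel block, in all like heel_a; may be absent.

How it is judged (in metres and radians):
On the way, in this order (a step that is already met when the one before it is completed fails the run):
1. every tan heel that is present stands in the track, breast downhill, closed up against the stop or the heel ahead (y of heel_a in the frame of deck between -0.007 and 0.007 m and z of heel_a in the frame of deck between -0.004 and 0.004 m and angle between the x axis of each of heel_a, heel_b, heel_c, heel_d, heel_e and the x axis of deck, either way round below 0.15 rad and angle between the z axis of each of heel_a, heel_b, heel_c, heel_d, heel_e and the z axis of deck, either way round below 0.1 rad and angle between each of heel_a, heel_b, heel_c, heel_d, heel_e's own z axis and vertical below 1 rad and linear speed of each of heel_a, heel_b, heel_c, heel_d, heel_e below 0.02 m/s and (x of heel_a in the frame of deck between 0.009 and 0.025 m or x of heel_a in the frame of deck between 0.063 and 0.079 m or x of heel_a in the frame of deck between 0.117 and 0.133 m or x of heel_a in the frame of deck between 0.171 and 0.187 m or x of heel_a in the frame of deck between 0.225 and 0.241 m) and y of heel_b in the frame of deck between -0.007 and 0.007 m and z of heel_b in the frame of deck between -0.004 and 0.004 m and (x of heel_b in the frame of deck between 0.009 and 0.025 m or x of heel_b in the frame of deck between 0.063 and 0.079 m or x of heel_b in the frame of deck between 0.117 and 0.133 m or x of heel_b in the frame of deck between 0.171 and 0.187 m or x of heel_b in the frame of deck between 0.225 and 0.241 m) and y of heel_c in the frame of deck between -0.007 and 0.007 m and z of heel_c in the frame of deck between -0.004 and 0.004 m and (x of heel_c in the frame of deck between 0.009 and 0.025 m or x of heel_c in the frame of deck between 0.063 and 0.079 m or x of heel_c in the frame of deck between 0.117 and 0.133 m or x of heel_c in the frame of deck between 0.171 and 0.187 m or x of heel_c in the frame of deck between 0.225 and 0.241 m) and y of heel_d in the frame of deck between -0.007 and 0.007 m and z of heel_d in the frame of deck between -0.004 and 0.004 m and (x of heel_d in the frame of deck between 0.009 and 0.025 m or x of heel_d in the frame of deck between 0.063 and 0.079 m or x of heel_d in the frame of deck between 0.117 and 0.133 m or x of heel_d in the frame of deck between 0.171 and 0.187 m or x of heel_d in the frame of deck between 0.225 and 0.241 m) and y of heel_e in the frame of deck between -0.007 and 0.007 m and z of heel_e in the frame of deck between -0.004 and 0.004 m and (x of heel_e in the frame of deck between 0.009 and 0.025 m or x of heel_e in the frame of deck between 0.063 and 0.079 m or x of heel_e in the frame of deck between 0.117 and 0.133 m or x of heel_e in the frame of deck between 0.171 and 0.187 m or x of heel_e in the frame of deck between 0.225 and 0.241 m)), for 0.3 s.
2. the follower weight is in the track behind the last heel and touching it (y of follower in the frame of deck between -0.007 and 0.007 m and z of follower in the frame of deck between -0.004 and 0.004 m and angle between the x axis of follower and the x axis of deck, either way round below 0.15 rad and angle between the z axis of follower and the z axis of deck, either way round below 0.1 rad and angle between follower's own z axis and vertical below 1 rad and linear speed of follower below 0.02 m/s and ((x of follower in the frame of deck between 0.172 and 0.189 m and x of each of heel_a, heel_b, heel_c, heel_d, heel_e in the frame of deck below 0.162 m) or (x of follower in the frame of deck between 0.226 and 0.243 m and x of each of heel_a, heel_b, heel_c, heel_d, heel_e in the frame of deck below 0.216 m) or (x of follower in the frame of deck between 0.28 and 0.297 m and x of each of heel_a, heel_b, heel_c, heel_d, heel_e in the frame of deck below 0.27 m))), for 0.3 s.
At the end, for the whole second after the job is handed in: Tan heels flat in the lane (7 mm, 0.15 rad), breast downhill, each within 8 mm of its 54 mm step from the stop; follower flat and square behind the last heel, within 8 mm; nail plate flat, within 2.5 mm of both fences and 0.025 rad of square; all at rest (all of step 1 and all of step 2 and x of nail_plate in the frame of bed between 0.0505 and 0.055 m and y of nail_plate in the frame of bed between -0.055 and -0.0505 m and z of nail_plate in the frame of bed between 0.037 and 0.042 m and angle between the x axis of nail_plate and the x axis of bed, either way round below 0.025 rad and linear speed of nail_plate below 0.01 m/s); the robot touches nothing.
It fails at once if the black heel is moved more than 30 mm (distance of black_heel from where it was at the start of the episode above 0.03 m).
It fails at once if the tack jar is moved more than 20 mm or tipped (distance of tack_jar from where it was at the start of the episode above 0.02 m or angle between tack_jar's own z axis and vertical above 0.4 rad).
It fails at once if the hammer is moved more than 30 mm (distance of hammer from where it was at the start of the episode above 0.03 m).
Of heel_a, heel_b, heel_c, heel_d, heel_e only 3 to 5 are there at a start; the rules pass over those that are not, and their reading is None.
At some moment in a run one of heel_a, heel_b, heel_c, heel_d, heel_e, nail_plate may be knocked a few centimetres aside while the robot is not near it.
Once in a run the grip may slacken for a moment while it holds something.
It also fails if it takes over 210 s, if anything falls off the work surface, if the arm or the gripper's body presses on something with over 40 N, if the wrist force passes 120 N, or if a joint passes its speed limit or range.

ROBOT

A 6-joint arm with a two-finger parallel gripper is mounted at the origin on the work surface. World frame = base frame: x ahead of the robot, y to its left, z up, the work surface at z = 0. Lengths are in mm, angles in rad, forces in N, time in s.
With the tool pointing down it reaches from about 350 to 775 mm from the base axis. Payload 7.3 kg.
Tool frame: the origin (TCP) lies at the very end of the fingers, on their centre line; the grasp point (between the pads) lies 19 mm behind it (bot.grip_point_offset is the distance from the TCP to the grasp point, in mm); z points along the fingers, y is the line along which they close (so a half turn about z gives the same grasp; the last joint's range is limited). The gripper opens to 92 mm and grips with 3 to 60 N. Pads are 19 mm wide; open, the fingers measure 130 mm over their backs; the gripper's body (75 mm by 190 mm) begins 47 mm behind the grasp point.
Start: joints at [-1.344, 0.342, 1.524, -0, 1.275, -0.146], TCP at [191.241, -488.95, 226.741] pointing down, gripper open.
Joint ranges: [-2.53, 2.53], [-0.77, 2.02], [0.04, 2.7], [-1, 4.14], [0.28, 2.66], [-3.11, 3.11]. Speed limits (rad/s): [2.57, 2.57, 3.14, 3.14, 3.14, 3.14].

INTERFACE

Orientations are given as [roll, pitch, yaw] about the fixed x, y, z axes, in that order (R = Rz(yaw) Ry(pitch) Rx(roll)).
In Python, from plant import bot gives the robot as it stands. The module is installed in compiled form; this text tells all that it offers.
- The arm moves only by the shell command python3 -m jog 'ROWS' [OPENING]. ROWS is JSON, a list of rows, each a list of 6 numbers: the shift along the tool's x, y, z in mm, then the turn, a rotation vector about the tool's x, y, z in rad. In form: [[dx, dy, dz, rx, ry, rz], ...]. A call has 1 to 12 rows; each row shifts and turns the commanded pose from where the row before left it, along the tool's axes as they then stand; what a row does not reach is not made up. A row lasts 1/10 s, in which the tool goes at most 50 mm and 8.59 degrees, less where a joint would pass 70% of its speed; a pose out of reach is approached as far as the arm can. A call with a gripper value outside its range is refused whole. OPENING is the opening in per cent of the stroke, from 0 (shut) to 100 (fully open), set as the call begins (- or left out, the last holds). The fingers move at their own pace and stop on an object; the grip force is fixed at half the most. Time passes only in rows, so rows that do not move let the fingers close. It gives the time, the measured TCP pose, the force, the opening and the grip force at its end, in the units of the state.
- bot.get_obs(): the state, without advancing time (a new reading comes with each control period).
- bot.capture(name): name is "scene" or "side" or "wrist"; returns the picture (420x560x3 uint8, red, green, blue); there is no depth.
- bot.camera_model(name): a dict with "fx", "fy", "cx", "cy" (pixels), "position" and "orientation" of the camera in the world; the wrist camera has in their place "T_tool_cam" (4x4, takes a point from camera to tool coordinates, whose origin is the TCP and whose axes are the flange's). Camera axes: x right, y down, z forward; pixel columns grow to the right and rows downward; lengths in mm; the calibration is good to about 2 mm. A picture is of the moment at which its call begins: read the wrist's pose just before it. camera_model takes no time and is no camera call.
- bot.close_job(): hands the job in; it is judged then, once.
Trained networks look in the newest picture that a camera, given by its name, has taken for a name from the list of things; names that differ only in an ending like _2 or _b are one class to them, and where a whole thing is asked for, a point or a joint stands for the part that bears it (a point fixed in the world has none). Each returns a list of dicts, best first, with "p" (0 to 1); they miss things now and then, are a little off and sometimes report something else, mostly with a low value. They report only what shows in the picture. A call takes as long as a camera call.
- bot.outline_of(target, camera): "mask" (420x560 bool, what is visible of it) and "pixel" ([column, row] in pixels, amid what is visible of it).
The state is a dict: "time": time; "joint_positions": joint angles; "dq": joint speeds; "tau": joint torques, N m; "tool_pos": TCP position; "tcp_rot": TCP orientation; "contact_force": force on the tool from outside, world axes, zero at the start; "moment": the same for the moment, N m; "grip_width": finger opening in mm; "finger_force": force on a finger pad.
Only numpy, scipy, OpenCV 4.12 (cv2) and the standard library are available. Lean on these libraries where they do the work, as an engineer would, in place of code of your own. Each camera call takes 0.05 s, during which the arm holds its last target. There are 200 camera calls.

## Working session

There is one attempt and no reset: what is moved stays moved. The work goes in short steps, Python scripts to look and compute and a shell command to move; the robot and the scene stay as the last step left them, time stands still between calls to the robot, and variables do not carry over. Pictures are saved under pics/ and viewed, at most 14 in all, crops included, and the job is handed in when it is done.

```bash
mkdir -p pics; ls; python3 - <<'E'
from plant import bot
import cv2
o=bot.get_obs(); print(o)
for n in ("scene","side"):
    im=bot.capture(n); cv2.imwrite(f"pics/{n}0.png",im[:,:,::-1])
    print(n,bot.camera_model(n))
print(bot.camera_model("wrist"), bot.grip_point_offset)
E
```

```text
pics
{'time': 0.0, 'joint_positions': array([-1.34399169e+00,  3.42716215e-01,  1.52500380e+00,  9.05750714e-06,
        1.27543770e+00, -1.46005973e-01]), 'dq': array([ 1.19020758e-03,  8.38063653e-05, -3.47584620e-04,  3.26998233e-04,
        1.34552274e-03,  1.29893486e-03]), 'tau': array([-1.11835107e-03, -4.31246030e+01, -2.44220334e+01,  7.16972980e-02,
        5.58450376e-02, -1.29476666e-04]), 'tool_pos': array([ 191.14953406, -488.52132803,  226.05297304]), 'tcp_rot': array([-3.14004551e+00, -2.36266060e-04,  3.72807779e-01]), 'contact_force': array([ 0.01226485, -0.5052405 ,  0.28777581]), 'moment': array([-0.02077216,  0.01841966,  0.00547701]), 'finger_force': 0.0, 'grip_width': 91.69386721327231}
scene {'fx': 410.1313778340877, 'fy': 410.1313778340877, 'cx': 280.61892706518006, 'cy': 210.56083559905417, 'position': array([1341.19140739, -343.92634308, 1102.26171196]), 'orientation': array([-2.43324596e+00, -2.65181434e-04,  1.21347323e+00])}
side {'fx': 451.8884217046671, 'fy': 451.8884217046671, 'cx': 283.7098328973196, 'cy': 206.44525292969132, 'position': array([346.30038915, 687.29302249, 916.7981282 ]), 'orientation': array([-2.35877148e+00,  1.33763386e-03, -2.88941972e+00])}
{'fx': 337.3419233104735, 'fy': 337.3419233104735, 'cx': 277.4300648909784, 'cy': 210.91549769390542, 'T_tool_cam': array([[-5.70248869e-05, -9.62416564e-01, -2.71577528e-01,
         7.28980261e+01],
       [ 9.99999255e-01, -3.86114597e-04,  1.15833678e-03,
        -1.14785630e-01],
       [-1.21966255e-03, -2.71577259e-01,  9.62415869e-01,
        -1.58054173e+02],
       [ 0.00000000e+00,  0.00000000e+00,  0.00000000e+00,
         1.00000000e+00]])} 18.8
```

View pics/scene0.png

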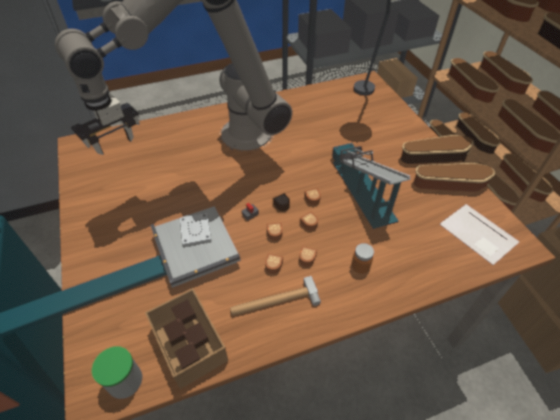

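View pics/side0.png

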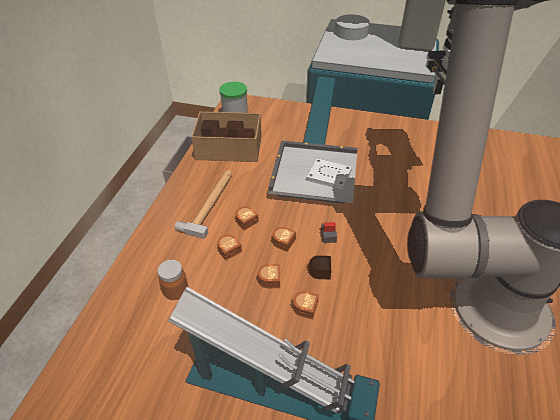

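The scene shows five tan heels at about (313,195), (309,220), (274,230), (307,256) and (274,262). The black heel is at (282,201) and the follower at (250,211). The track is to the robot's left and the bed with its plate at (196,235). I'll fit poses to the network masks from both cameras.

```bash
cat > h.py <<'E'
from plant import bot
import numpy as np, cv2
from scipy.spatial.transform import Rotation as Ro
from scipy.optimize import minimize
def R(rpy): return Ro.from_euler('xyz',rpy).as_matrix()
def cam(n,o=None):
    m=bot.camera_model(n); K=np.array([[m['fx'],0,m['cx']],[0,m['fy'],m['cy']],[0,0,1]])
    if n=='wrist':
        o=o or bot.get_obs(); T=np.eye(4); T[:3,:3]=R(o['tcp_rot']); T[:3,3]=o['tool_pos']; T=T@m['T_tool_cam']
        return K,T[:3,:3],T[:3,3]
    return K,R(m['orientation']),np.array(m['position'])
def proj(c,P):
    K,Rc,t=c; q=(np.asarray(P,float)-t)@Rc@K.T; return q[:,:2]/q[:,2:]
def ray(c,px,z):
    K,Rc,t=c; d=Rc@np.linalg.inv(K)@np.array([px[0],px[1],1.]); return t+d*(z-t[2])/d[2]
def box(x0,x1,y0,y1,z0,z1): return np.array([[x,y,z] for x in(x0,x1) for y in(y0,y1) for z in(z0,z1)],float)
a=np.linspace(-np.pi/2,np.pi/2,15)
D=np.r_[[[-17,-25],[-17,25]],np.c_[12+25*np.cos(a),25*np.sin(a)]]
HEEL=[np.r_[np.c_[D,0*D[:,0]],np.c_[D,0*D[:,0]+30]]]
FOL=[box(-18,18,-25,25,0,24),box(-15,15,-7,7,24,48)]
PLATE=[box(-55,55,-45,45,0,16)]
BED=[box(-120,120,-110,110,30,40),box(108,120,-110,110,40,54),box(-120,120,-110,-98,40,54)]
def sil(c,parts,x,y,z,yaw,S=4):
    m=np.zeros((420*S,560*S),np.uint8)
    r=R([0,0,yaw])
    for p in parts:
        h=cv2.convexHull(np.round(proj(c,p@r.T+[x,y,z])*S+(S-1)/2).astype(np.int32)); cv2.fillConvexPoly(m,h,1)
    return m
def fit(views,parts,x0,z,S=4):
    big=[(c,cv2.resize(m.astype(np.float32),None,fx=S,fy=S,interpolation=cv2.INTER_LINEAR)>.5) for c,m in views]
    def f(p):
        s=0
        for c,m in big:
            q=sil(c,parts,p[0],p[1],z,p[2]/100,S)>0; s+=1-(q&m).sum()/((q|m).sum()+1)
        return s/len(big)
    best=None
    for d in (-45,-15,15,45) if len(x0)<3 else (0,):
        s=np.array([x0[0],x0[1],(x0[2]*100 if len(x0)>2 else 0)+d],float)
        r=minimize(f,s,method='Nelder-Mead',options=dict(initial_simplex=np.array([s,s+[8,0,0],s+[0,8,0],s+[0,0,15]]),xatol=.1,fatol=1e-4,maxiter=80))
        if best is None or r.fun<best.fun: best=r
    return best.x[0],best.x[1],best.x[2]/100,1-best.fun
E
python3 - <<'E'
from h import *
import pickle
cs={n:cam(n) for n in('scene','side')}
Z={'heel_a':12,'black_heel':12,'follower':12,'nail_plate':50,'bed':40,'deck':100,'track':60}
M={}
for n in cs:
    for t in Z:
        M[n,t]=[d for d in bot.outline_of(t,n) if d['p']>.3]
        print(n,t,[(round(d['p'],2),np.round(d['pixel']).astype(int).tolist(),int(d['mask'].sum()),np.round(ray(cs[n],d['pixel'],Z[t])[:2]).astype(int).tolist()) for d in M[n,t]])
pickle.dump(M,open('m.pkl','wb'))
P={'heel_a':HEEL,'black_heel':HEEL,'follower':FOL,'nail_plate':PLATE,'bed':BED}
for t,parts in P.items():
    for d in M['side',t]:
        g=ray(cs['side'],d['pixel'],Z[t])
        v=[(cs['side'],d['mask'])]
        for e in M['scene',t]:
            if np.hypot(*(ray(cs['scene'],e['pixel'],Z[t])-g)[:2])<40: v.append((cs['scene'],e['mask']))
        print(t,len(v),np.round(fit(v,parts,g[:2],40 if t=='nail_plate' else 0),3))
E
```

```text
scene heel_a [(0.88, [272, 261], 274, [655, -118]), (0.76, [277, 232], 265, [551, -61]), (0.68, [308, 222], 250, [547, 53]), (0.67, [313, 197], 219, [448, 114]), (0.58, [307, 257], 298, [679, -7])]
scene black_heel []
scene follower [(0.58, [251, 209], 186, [423, -111])]
scene nail_plate [(0.85, [194, 228], 873, [470, -319])]
scene bed [(0.76, [151, 274], 7317, [587, -479]), (0.53, [272, 262], 276, [676, -124]), (0.52, [373, 165], 1211, [399, 381])]
scene deck [(0.63, [369, 167], 1117, [455, 321])]
scene track [(0.57, [367, 178], 3377, [468, 314])]
side heel_a [(0.88, [229, 247], 431, [673, -5]), (0.77, [247, 217], 377, [659, -119]), (0.77, [268, 275], 535, [550, 56]), (0.75, [283, 236], 438, [546, -76]), (0.67, [306, 307], 565, [440, 120])]
side black_heel [(0.91, [320, 268], 469, [430, 2])]
side follower [(0.71, [307, 307], 517, [438, 119]), (0.63, [328, 234], 306, [432, -112])]
side nail_plate [(0.61, [328, 173], 835, [470, -312])]
side bed [(0.76, [314, 157], 4991, [530, -386])]
side deck [(0.78, [260, 351], 7795, [496, 295])]
side track [(0.84, [265, 370], 13558, [483, 312])]
heel_a 2 [ 6.70698e+02 -1.38500e+00 -6.62000e-01  9.35000e-01]
heel_a 2 [ 6.55802e+02 -1.10799e+02 -5.29000e-01  8.98000e-01]
heel_a 2 [5.37934e+02 5.63620e+01 2.67000e-01 9.20000e-01]
heel_a 2 [ 5.37578e+02 -6.56150e+01 -2.16000e-01  9.47000e-01]
heel_a 2 [ 4.37172e+02  1.15414e+02 -7.60000e-02  9.21000e-01]
black_heel 1 [ 4.23113e+02 -1.76000e-01  1.66000e-01  9.49000e-01]
follower 1 [ 4.42721e+02  1.13779e+02 -1.17000e-01  7.94000e-01]
follower 2 [ 4.31858e+02 -1.18204e+02  3.13000e-01  8.76000e-01]
nail_plate 2 [ 4.71001e+02 -3.17688e+02 -1.19000e-01  9.10000e-01]
bed 1 [ 5.15429e+02 -3.25435e+02  9.50000e-02  5.96000e-01]
```

```bash
python3 -m jog '[[0,0,0,0,0,0.124],[0,0,0,0,0,0.124],[0,0,0,0,0,0.125],[32,-30,-15,0,0,0],[32,-30,-15,0,0,0],[32,-30,-15,0,0,0],[32,-30,-15,0,0,0],[32,-30,-15,0,0,0],[32,-30,-15,0,0,0],[32,-30,-15,0,0,0],[32,-30,-15,0,0,0]]'
python3 -m jog '[[7,-46,0,0,0,0],[7,-46,0,0,0,0],[7,-46,0,0,0,0],[7,-46,0,0,0,0],[7,-46,0,0,0,0],[7,-46,0,0,0,0],[7,-46,0,0,0,0],[7,-46,0,0,0,0],[7,-46,0,0,0,0],[7,-46,0,0,0,0],[7,-46,0,0,0,0],[7,-46,0,0,0,0]]'
python3 -m jog '[[0,0,0,0,0,0],[0,0,0,0,0,0],[0,0,0,0,0,0],[0,0,0,0,0,0]]'
python3 - <<'E'
from h import *
import pickle
o=bot.get_obs(); im=bot.capture('wrist'); pickle.dump((o,im),open('w1.pkl','wb'))
cv2.imwrite('pics/w1.png',im[:,:,::-1]); print(o['tool_pos'],o['tcp_rot'])
E
```

```text
time: 1.9
tool_pos: [448.3, -247.5, 347.5]
tcp_rot: [3.141, -0.0, -0.0]
contact_force: [-0.1, -0.3, 0.2]
grip_width: 91.8
finger_force: 0.0
time: 3.1
tool_pos: [531.3, 305.0, 346.7]
tcp_rot: [3.141, -0.0, -0.0]
contact_force: [1.7, -0.3, 1.4]
grip_width: 91.8
finger_force: 0.0
time: 3.5
tool_pos: [531.6, 301.7, 347.2]
tcp_rot: [3.142, -0.001, -0.002]
contact_force: [0.5, 0.6, -0.2]
grip_width: 91.4
finger_force: 0.0
[531.56654176 301.68479911 347.1918156 ] [ 3.14150456e+00 -5.69808738e-04 -1.95826569e-03]
```

View pics/w1.png

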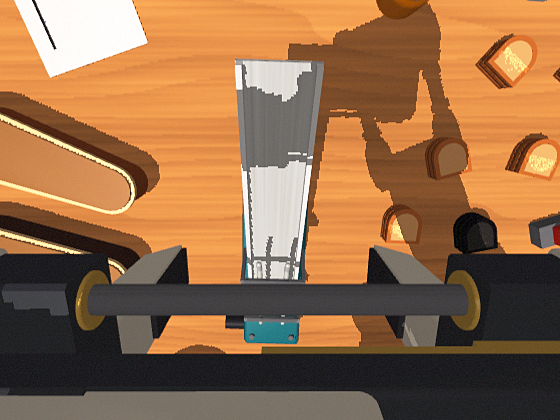

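The deck is seen from above, with its upper corners near (236,59) and (324,60) and its low end towards (243-303, 283). I'll fit the track pose from these points and overlay it.

```bash
cat >> h.py <<'E'
def deckT(x,y,yaw):
    T=np.eye(4); T[:3,:3]=R([0,0,yaw])@R([0,-np.pi/6,0]); T[:3,3]=[x,y,40]; return T
def tf(T,P): return np.asarray(P,float)@T[:3,:3].T+T[:3,3]
E
python3 - <<'E'
from h import *
import pickle
o,im=pickle.load(open('w1.pkl','rb')); c=cam('wrist',o)
z=40+357*.5+9*.866
A=ray(c,(236,60),z);B=ray(c,(324,61),z);print(A,B,np.linalg.norm(A-B))
M=pickle.load(open('m.pkl','rb')); cs=cam('side')
m=M['side','deck'][0]['mask']; S=2; mb=cv2.resize(m.astype(np.uint8),None,fx=S,fy=S)>0
parts=[box(0,357,-34,34,-6,9),box(-8,0,-30,30,0,24)]
def f(p):
    T=deckT(p[0],p[1],p[2]/100); q=np.zeros((840,1120),np.uint8)
    for b in parts: cv2.fillConvexPoly(q,cv2.convexHull(np.round(proj(cs,tf(T,b))*S).astype(np.int32)),1)
    q=q>0; e=proj(c,tf(T,[[357,34,9],[357,-34,9]]))-[[236,60],[324,61]]
    return 1-(q&mb).sum()/(q|mb).sum()+ .01*np.abs(e).mean()
s=np.array([360,305,0.])
r=minimize(f,s,method='Nelder-Mead',options=dict(initial_simplex=np.array([s,s+[15,0,0],s+[0,15,0],s+[0,0,10]])))
print(r.x,r.fun); T=deckT(r.x[0],r.x[1],r.x[2]/100)
print(proj(c,tf(T,[[357,34,9],[357,-34,9]])))
L=[[0,29,0],[357,29,0],[357,-29,0],[0,-29,0],[0,29,0]]; L2=[[0,34,9],[357,34,9],[357,-34,9],[0,-34,9],[0,34,9]]
def draw(im,c,x0,y0,w,h,k):
    big=cv2.resize(im[y0:y0+h,x0:x0+w,::-1],None,fx=k,fy=k,interpolation=cv2.INTER_CUBIC)
    for l,col in((L,(0,0,255)),(L2,(0,255,0))):
        cv2.polylines(big,[np.round((proj(c,tf(T,l))-[x0,y0]+.5)*k).astype(np.int32)],False,col,1)
    return big
a=draw(im,c,215,45,130,250,2.4)
sd=cv2.imread('pics/side0.png')[:,:,::-1]
b=draw(sd,cs,160,280,225,140,2.1)
out=np.zeros((600,800,3),np.uint8); out[:a.shape[0],:a.shape[1]]=a; out[:b.shape[0],320:320+b.shape[1]]=b[:, :480]
cv2.imwrite('pics/ov1.png',out)
E
```

```text
[645.6151192  332.76306119 226.294     ] [644.7881511  265.58172516 226.294     ] 67.1864256147281
[340.0178733  309.09553741  -2.98861612] 0.08741573573439104
[[234.41201887  60.06877634]
 [323.38673035  62.77272439]]
```

View pics/ov1.png

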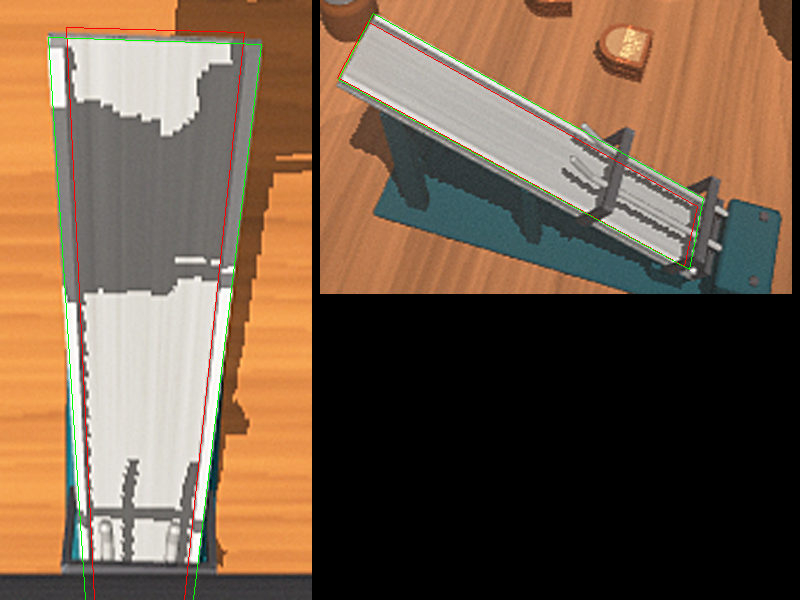

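```bash
python3 - <<'E'
from h import *
import pickle
o,im=pickle.load(open('w1.pkl','rb'))
g=im.astype(int)
for r in (75,100,180,200,220,240,250):
    sat=g[r].max(1)-g[r].min(1)
    print(r,'L',[(i,*g[r,i]) for i in range(232,256) if abs(g[r,i]-g[r,i-1]).sum()>60],'R',[(i,*g[r,i]) for i in range(290,328) if abs(g[r,i]-g[r,i-1]).sum()>60])
T=deckT(340,309.1,-.0299);c=cam('wrist',o)
print(proj(c,tf(T,[[x,y,z] for x in(60,150,250,330) for y,z in((34,9),(29,0),(-29,0),(-29,9),(-34,9))])).round(1).reshape(-1,5,2).tolist())
E
```

```text
75 L [(235, np.int64(245), np.int64(222), np.int64(188)), (236, np.int64(248), np.int64(252), np.int64(255)), (242, np.int64(77), np.int64(70), np.int64(72)), (243, np.int64(97), np.int64(98), np.int64(93)), (245, np.int64(249), np.int64(245), np.int64(242))] R [(299, np.int64(78), np.int64(78), np.int64(75)), (317, np.int64(139), np.int64(135), np.int64(133)), (323, np.int64(121), np.int64(72), np.int64(39))]
100 L [(237, np.int64(115), np.int64(129), np.int64(139)), (243, np.int64(105), np.int64(103), np.int64(104))] R [(314, np.int64(134), np.int64(134), np.int64(130)), (320, np.int64(122), np.int64(65), np.int64(23))]
180 L [(242, np.int64(247), np.int64(243), np.int64(237)), (247, np.int64(134), np.int64(127), np.int64(126)), (248, np.int64(103), np.int64(96), np.int64(98)), (251, np.int64(241), np.int64(237), np.int64(230))] R [(304, np.int64(120), np.int64(114), np.int64(113)), (305, np.int64(255), np.int64(255), np.int64(255)), (310, np.int64(114), np.int64(54), np.int64(6)), (311, np.int64(132), np.int64(78), np.int64(36)), (317, np.int64(255), np.int64(183), np.int64(94))]

[... 2416 characters left out ...]
39), np.int64(234))] R [(291, np.int64(97), np.int64(92), np.int64(91)), (296, np.int64(189), np.int64(186), np.int64(178)), (297, np.int64(235), np.int64(231), np.int64(229)), (301, np.int64(89), np.int64(85), np.int64(81)), (302, np.int64(61), np.int64(55), np.int64(57)), (305, np.int64(217), np.int64(134), np.int64(72)), (306, np.int64(252), np.int64(162), np.int64(82))]
[[[248.6, 277.1], [252.6, 271.8], [293.6, 272.8], [293.8, 278.3], [297.3, 278.3]], [[245.9, 235.4], [250.5, 229.8], [298.0, 231.1], [298.2, 236.7], [302.4, 236.9]], [[241.6, 170.1], [247.3, 164.6], [304.8, 166.2], [305.2, 171.9], [310.2, 172.0]], [[236.6, 93.6], [243.6, 88.7], [312.6, 90.8], [313.3, 95.9], [319.4, 96.0]]]
```

The deck fit agrees with the rail edges to about 0.5 mm. Next I'll write a planner that prints the distances, starting with heel 1 at (437,115).

```bash
cat >> h.py <<'E'
DT=deckT(340,308.8,-.030)
H={1:(437.2,115.4,-.076),2:(537.9,56.4,.267),3:(537.6,-65.6,-.216),4:(670.7,-1.4,-.662),5:(655.8,-110.8,-.529)}
def down(x,y,z,yaw): return np.array([x,y,z],float),R([np.pi,0,yaw])
def ondeck(x,y,z): return tf(DT,[[x,y,z]])[0],DT[:3,:3]@np.diag([1.,-1,-1])
def atheel(h,z,dx=-2.5):
    x,y,a=h; return down(x+dx*np.cos(a),y+dx*np.sin(a),z,a)
def plan(stages,cur=None):
    if cur is None:
        o=bot.get_obs(); cur=(o['tool_pos'],R(o['tcp_rot']))
    p,r=cur
    for n,(q,s) in stages:
        rv=Ro.from_matrix(r.T@s).as_rotvec(); d=s.T@(q-p)
        print(n,'turn',np.round(rv,3),'then shift',np.round(d,1),'|d|',round(np.linalg.norm(d)),'world',np.round(q)); p,r=q,s
E
cat > pl.py <<'E'
import sys
from h import *
k=int(sys.argv[1]); h=H[k]
plan([('hover',atheel(h,110)),('down',atheel(h,13)),('lift',atheel(h,285)),('deckhover',ondeck(297.5,0,95)),('deck',ondeck(297.5,0,15))])
E
python3 pl.py 1
```

```text
hover turn [-0.    -0.001  0.074] then shift [-82.5 192.9 237.3] |d| 317 world [435. 116. 110.]
down turn [0. 0. 0.] then shift [-0. -0. 97.] |d| 97 world [435. 116.  13.]
lift turn [0. 0. 0.] then shift [   0.    0. -272.] |d| 272 world [435. 116. 285.]
deckhover turn [ 0.012  0.524 -0.045] then shift [  88.  -190.3   66.9] |d| 220 world [550. 302. 271.]
deck turn [0. 0. 0.] then shift [ 0.  0. 80.] |d| 80 world [590. 301. 202.]
```

```bash
python3 -m jog '[[0,0,0,0,0,0.074],[-11.8,27.6,33.9,0,0,0],[-11.8,27.6,33.9,0,0,0],[-11.8,27.6,33.9,0,0,0],[-11.8,27.6,33.9,0,0,0],[-11.8,27.6,33.9,0,0,0],[-11.8,27.6,33.9,0,0,0],[-11.8,27.6,33.9,0,0,0],[0,0,0,0,0,0],[0,0,0,0,0,0],[0,0,0,0,0,0]]' 78
python3 - <<'E'
from h import *
o=bot.get_obs(); im=bot.capture('wrist'); c=cam('wrist',o)
cv2.imwrite('pics/w2.png',im[:,:,::-1]); print(o['tool_pos'],o['tcp_rot'],o['grip_width'])
print(proj(c,[[437.2,115.4,30]]))
for d in bot.outline_of('heel_a','wrist'):
    if d['p']>.3: print(round(d['p'],2),d['pixel'],d['mask'].sum(),ray(c,d['pixel'],20)[:2], d['mask'][410:].any())
ds=[d for d in bot.outline_of('heel_a','wrist') if np.hypot(*(ray(c,d['pixel'],20)[:2]-[437,115]))<40]
if ds: print(fit([(c,ds[0]['mask'])],HEEL,(437,115,-.076),0))
plan([('down',atheel(H[1],13))])
E
```

```text
time: 4.65
tool_pos: [436.4, 116.6, 110.8]
tcp_rot: [-3.141, -0.004, -0.075]
contact_force: [-0.3, -0.0, 0.4]
grip_width: 71.4
finger_force: 0.0
[436.38804056 116.59973171 110.76837441] [-3.14093548 -0.00351587 -0.07483624] 71.38721821956305
[[278.69509188 217.42248565]]
0.89 [525.9, 45.6] 5784 [542.35594353 -59.68504913] False
0.88 [281.6, 205.4] 4514 [443.5959215  112.66250738] False
0.81 [351.1, 51.4] 6736 [547.57446326  58.00510935] False
(np.float64(437.2021073110486), np.float64(113.40220044888613), np.float64(-0.03858942379505784), np.float64(0.9652011952458159))
down turn [-0.    -0.003  0.003] then shift [-1.1  1.5 97.5] |d| 97 world [435. 116.  13.]
```

View pics/w2.png

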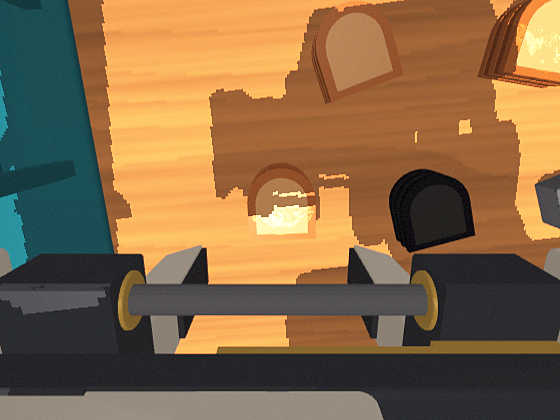

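The wrist view shows the first heel at (281,205) between the fingers, and the fit agrees with the estimate, so I'll grasp it.

```bash
python3 -m jog '[[-1,3,40,0,0,-0.02],[0,0,37,0,0,0],[0,0,15,0,0,0],[0,0,5,0,0,0],[0,0,0,0,0,0],[0,0,0,0,0,0]]'
python3 -m jog '[[0,0,0,0,0,0],[0,0,0,0,0,0],[0,0,0,0,0,0],[0,0,0,0,0,0],[0,0,0,0,0,0],[0,0,0,0,0,0],[0,0,0,0,0,0]]' 40
python3 -m jog '[[0,0,-20,0,0,0],[0,0,-42,0,0,0],[0,0,-42,0,0,0],[0,0,-42,0,0,0],[0,0,-42,0,0,0],[0,0,-42,0,0,0],[0,0,-42,0,0,0],[0,0,0,0,0,0],[0,0,0,0,0,0],[0,0,0,0,0,0]]'
python3 - <<'E'
from h import *
plan([('deckhover',ondeck(297.5,0,95)),('deck',ondeck(297.5,0,15))])
E
```

```text
time: 5.4
tool_pos: [434.5, 113.8, 13.4]
tcp_rot: [-3.141, -0.002, -0.054]
contact_force: [-0.2, 0.5, 0.0]
grip_width: 71.6
finger_force: 0.0
time: 6.1
tool_pos: [433.8, 113.5, 12.9]
tcp_rot: [-3.142, -0.001, -0.054]
contact_force: [-1.3, -0.0, 6.9]
grip_width: 49.4
finger_force: 30.0
time: 7.1
tool_pos: [432.6, 113.4, 282.9]
tcp_rot: [3.141, 0.003, -0.054]
contact_force: [-1.0, 0.2, -0.7]
grip_width: 49.8
finger_force: 30.0
deckhover turn [ 0.007  0.527 -0.024] then shift [  90.8 -192.5   66.1] |d| 223 world [550. 302. 271.]
deck turn [0. 0. 0.] then shift [ 0.  0. 80.] |d| 80 world [590. 301. 202.]
```

```bash
python3 -m jog '[[0,0,0,0.002,0.131,-0.006],[0,0,0,0.002,0.131,-0.006],[0,0,0,0.002,0.131,-0.006],[0,0,0,0.001,0.131,-0.006],[18.2,-38.5,13.2,0,0,0],[18.2,-38.5,13.2,0,0,0],[18.2,-38.5,13.2,0,0,0],[18.2,-38.5,13.2,0,0,0],[18.2,-38.5,13.2,0,0,0],[0,0,0,0,0,0],[0,0,0,0,0,0],[0,0,0,0,0,0]]'
python3 - <<'E'
from h import *
plan([('deck',ondeck(297.5,0,15))])
E
```

```text
time: 8.3
tool_pos: [550.1, 301.7, 271.4]
tcp_rot: [3.14, -0.522, -0.029]
contact_force: [-0.2, 0.0, -0.7]
grip_width: 50.0
finger_force: 30.0
deck turn [0.001 0.002 0.   ] then shift [-0.2 -0.8 80.3] |d| 80 world [590. 301. 202.]
```

```bash
python3 -m jog '[[0,-0.5,35,0,0,0],[0,0,30,0,0,0],[0,0,10,0,0,0],[0,0,3,0,0,0],[0,0,0,0,0,0],[0,0,0,0,0,0],[0,0,0,0,0,0]]'
python3 - <<'E'
from h import *
o=bot.get_obs(); print((np.array(o['tool_pos'])-DT[:3,3])@DT[:3,:3], o['contact_force'])
im=bot.capture('side'); cv2.imwrite('pics/s1.png',cv2.resize(im[180:,120:400,::-1],None,fx=2.4,fy=2.4))
E
```

```text
time: 9.0
tool_pos: [590.0, 302.3, 207.0]
tcp_rot: [-3.14, -0.526, -0.03]
contact_force: [0.0, 0.4, -0.4]
grip_width: 49.8
finger_force: 30.0
[300.07882076   1.03404917  19.53067226] [ 0.02998346  0.39391914 -0.37379418]
```

View pics/s1.png

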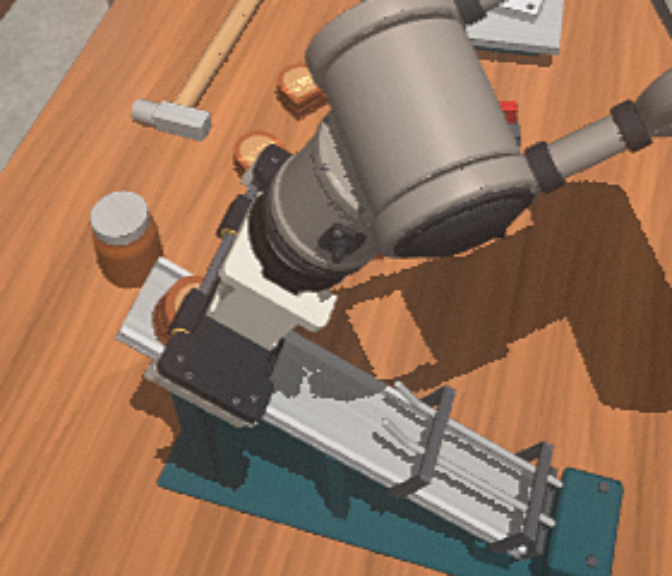

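The heel is held over the lane at (175,300) in the crop. I'll lower it by feel until it touches.

```bash
for i in 1 2 3; do python3 -m jog '[[0,0.3,1.5,0,0,0],[0,0,0,0,0,0],[0,0,0,0,0,0]]' | egrep 'tool_pos|force'; done
```

```text
tool_pos: [590.7, 301.7, 204.1]
contact_force: [-0.5, 0.7, -0.1]
finger_force: 30.0
tool_pos: [591.2, 301.6, 203.5]
contact_force: [-6.5, 0.1, 4.8]
finger_force: 30.0
tool_pos: [591.3, 301.7, 203.5]
contact_force: [-15.0, 1.1, 13.8]
finger_force: 30.0
```

```bash
python3 -m jog '[[0,0,-1,0,0,0],[0,0,-0.6,0,0,0],[0,0,0,0,0,0]]'; python3 -m jog '[[0,0,0,0,0,0],[0,0,0,0,0,0],[0,0,0,0,0,0],[0,0,0,0,0,0],[0,0,0,0,0,0]]' 70
python3 -m jog '[[0,0,-20,0,0,0],[0,0,-40,0,0,0],[0,0,-40,0,0,0],[0,0,0,0,0,0],[0,0,0,0,0,0],[0,0,0,0,0,0]]' 78
python3 - <<'E'
from h import *
im=bot.capture('side'); cv2.imwrite('pics/s2.png',cv2.resize(im[260:,140:400,::-1],None,fx=2.4,fy=2.4))
plan([('lift',atheel(H[2],285)),('hover',atheel(H[2],100))])
E
```

```text
time: 10.25
tool_pos: [591.4, 301.6, 203.5]
tcp_rot: [-3.14, -0.525, -0.03]
contact_force: [-6.0, 2.1, 6.5]
grip_width: 49.7
finger_force: 30.0
time: 10.75
tool_pos: [591.5, 300.9, 202.6]
tcp_rot: [-3.141, -0.524, -0.03]
contact_force: [-0.4, -0.6, 0.0]
grip_width: 64.1
finger_force: 0.0
time: 11.35
tool_pos: [541.2, 302.1, 288.0]
tcp_rot: [3.141, -0.522, -0.03]
contact_force: [0.3, 0.5, -0.8]
grip_width: 71.8
finger_force: 0.0
lift turn [ 0.078 -0.518 -0.29 ] then shift [-70.5 236.1   2.7] |d| 246 world [535.  56. 285.]
hover turn [0. 0. 0.] then shift [  0.  -0. 185.] |d| 185 world [535.  56. 100.]
```

View pics/s2.png

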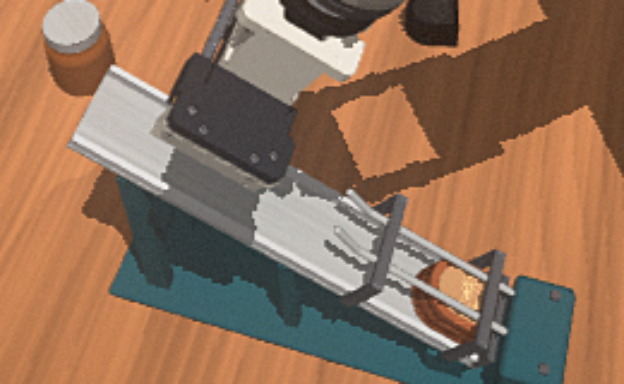

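The first heel stands at the stop, at (450,300) in the crop. Now heel 2.

```bash
cat > look.py <<'E'
import sys
from h import *
k=int(sys.argv[1]); h=H[k]
o=bot.get_obs(); im=bot.capture('wrist'); c=cam('wrist',o); print('tcp',np.round(o['tool_pos'],1))
cv2.imwrite(f'pics/look{k}_{o["time"]:.0f}.png',im[:,:,::-1])
ds=[d for d in bot.outline_of('heel_a','wrist') if np.hypot(*(ray(c,d['pixel'],20)[:2]-h[:2]))<60]
for d in ds[:1]:
    f=fit([(c,d['mask'])],HEEL,h,0); print('fit',np.round(f,3),'prior',h,d['p'])
    h=f[:3] if f[3]>.9 else h
plan([('down',atheel(h,13)),('lift',atheel(h,285)),('deckhover',ondeck(297.5,0,95)),('deck',ondeck(297.5,0,16))])
E
python3 -m jog '[[0,0,0,0.0156,-0.1036,-0.058],[0,0,0,0.0156,-0.1036,-0.058],[0,0,0,0.0156,-0.1036,-0.058],[0,0,0,0.0156,-0.1036,-0.058],[0,0,0,0.0156,-0.1036,-0.058],[-11.8,39.4,0.4,0,0,0],[-11.8,39.4,0.4,0,0,0],[-11.8,39.4,0.4,0,0,0],[-11.8,39.4,0.4,0,0,0],[-11.8,39.4,0.4,0,0,0],[-11.8,39.4,0.4,0,0,0]]'
python3 -m jog '[[0,0,43,0,0,0],[0,0,43,0,0,0],[0,0,43,0,0,0],[0,0,43,0,0,0],[0,0,0,0,0,0],[0,0,0,0,0,0],[0,0,0,0,0,0]]'
python3 look.py 2
```

```text
time: 12.5
tool_pos: [535.3, 53.8, 285.2]
tcp_rot: [-3.141, 0.0, 0.267]
contact_force: [0.8, -0.1, 0.4]
grip_width: 71.3
finger_force: 0.0
time: 13.2
tool_pos: [537.5, 55.8, 116.7]
tcp_rot: [3.141, -0.006, 0.267]
contact_force: [0.6, -0.1, 0.5]
grip_width: 71.5
finger_force: 0.0
tcp [537.5  55.8 116.7]
fit [5.39392e+02 5.49290e+01 2.79000e-01 9.72000e-01] prior (537.9, 56.4, 0.267) 0.59
down turn [ 0.001 -0.006 -0.012] then shift [ -0.8   1.5 103.9] |d| 104 world [537.  54.  13.]
lift turn [0. 0. 0.] then shift [   0.    0. -272.] |d| 272 world [537.  54. 285.]
deckhover turn [-0.081  0.519  0.302] then shift [  -2.1 -248.5   14.9] |d| 249 world [550. 302. 271.]
deck turn [0. 0. 0.] then shift [ 0. -0. 79.] |d| 79 world [590. 301. 203.]
```

```bash
python3 -m jog '[[-1,1.5,40,0,0,-0.01],[0,0,40,0,0,0],[0,0,19,0,0,0],[0,0,5,0,0,0],[0,0,0,0,0,0],[0,0,0,0,0,0]]'
python3 -m jog '[[0,0,0,0,0,0],[0,0,0,0,0,0],[0,0,0,0,0,0],[0,0,0,0,0,0],[0,0,0,0,0,0],[0,0,0,0,0,0]]' 40
python3 -m jog '[[0,0,-20,0,0,0],[0,0,-42,0,0,0],[0,0,-42,0,0,0],[0,0,-42,0,0,0],[0,0,-42,0,0,0],[0,0,-42,0,0,0],[0,0,-42,0,0,0],[0,0,0,0,0,0]]'
python3 -m jog '[[0,0,0,-0.016,0.104,0.06],[0,0,0,-0.016,0.104,0.06],[0,0,0,-0.016,0.104,0.06],[0,0,0,-0.016,0.104,0.06],[0,0,0,-0.016,0.104,0.06],[-0.4,-41,2.5,0,0,0],[-0.4,-41,2.5,0,0,0],[-0.4,-41,2.5,0,0,0],[-0.4,-41,2.5,0,0,0],[-0.4,-41,2.5,0,0,0],[-0.4,-41,2.5,0,0,0],[0,0,0,0,0,0]]'
python3 -m jog '[[0,0,0,0,0,0],[0,0,0,0,0,0],[0,0,0,0,0,0]]'
python3 - <<'E'
from h import *
plan([('deck',ondeck(297.5,0,16))])
im=bot.capture('side'); cv2.imwrite('pics/s3.png',im[:,:,::-1])
E
```

```text
time: 13.9
tool_pos: [537.0, 54.3, 12.6]
tcp_rot: [3.141, -0.005, 0.277]
contact_force: [-0.3, 1.0, -0.7]
grip_width: 71.6
finger_force: 0.0
time: 14.5
tool_pos: [535.9, 54.3, 11.3]
tcp_rot: [-3.142, -0.003, 0.277]
contact_force: [-0.6, -0.3, 5.7]
grip_width: 49.5
finger_force: 30.0
time: 15.3
tool_pos: [537.3, 54.1, 288.8]
tcp_rot: [3.138, -0.013, 0.277]
contact_force: [0.9, -1.0, -1.0]
grip_width: 49.8
finger_force: 30.0
time: 16.5
tool_pos: [546.9, 304.2, 267.0]
tcp_rot: [-3.14, -0.524, -0.026]
contact_force: [0.7, -0.2, -1.7]
grip_width: 49.8
finger_force: 30.0
time: 16.8
tool_pos: [547.8, 298.5, 268.9]
tcp_rot: [-3.14, -0.526, -0.032]
contact_force: [0.4, 0.0, -0.3]
grip_width: 49.8
finger_force: 30.0
deck turn [-0.    -0.002 -0.002] then shift [ 2.9 -4.1 78.2] |d| 78 world [590. 301. 203.]
```

```bash
cat > d.py <<'E'
from h import *
o=bot.get_obs(); print('deckframe',np.round((np.array(o['tool_pos'])-DT[:3,3])@DT[:3,:3],1),'F',np.round(o['contact_force'],1),'w',round(o['grip_width'],1),o['finger_force'],o['time'])
plan([('deck',ondeck(297.5,0,16))])
E
python3 -m jog '[[0,0,0,0,0,0],[0,0,0,0,0,0]]' >/dev/null; python3 d.py; python3 -m jog '[[0,0,0,0,0,0],[0,0,0,0,0,0]]'>/dev/null; python3 d.py
```

```text
deckframe [294.8  -3.4  94.4] F [-1.   0.4 -0.8] w 49.7 29.99938577413559 17.05
deck turn [-0.001 -0.003 -0.001] then shift [ 2.7 -3.4 78.4] |d| 79 world [590. 301. 203.]
deckframe [294.6  -2.9  94.3] F [ 0.1 -0.2  0. ] w 49.8 29.999213218688965 17.25
deck turn [-0.001 -0.003 -0.001] then shift [ 2.9 -2.9 78.3] |d| 78 world [590. 301. 203.]
```

```bash
python3 -m jog '[[2.9,-3,35,0,0,0],[0,0,30,0,0,0],[0,0,8,0,0,0],[0,0,3,0,0,0],[0,0,0,0,0,0],[0,0,0,0,0,0],[0,0,0,0,0,0]]' >/dev/null; python3 d.py
```

```text
deckframe [298.4   0.8  19.7] F [-0.4  0.3 -0.2] w 50.1 29.999333918094635 17.95
deck turn [-0.003 -0.005 -0.001] then shift [-0.9  0.8  3.7] |d| 4 world [590. 301. 203.]
```

```bash
python3 -m jog '[[-0.5,0.6,1.5,0,0,0],[0,0,1,0,0,0],[0,0,0,0,0,0],[0,0,0,0,0,0]]' >/dev/null; python3 d.py; python3 -m jog '[[0,0,1,0,0,0],[0,0,0,0,0,0],[0,0,0,0,0,0]]' >/dev/null; python3 d.py
```

```text
deckframe [ 2.971e+02 -2.000e-01  1.580e+01] F [-0.5  0.2 -0.5] w 49.9 29.9993035197258 18.35
deck turn [-0.001 -0.003 -0.   ] then shift [ 0.4 -0.2 -0.2] |d| 0 world [590. 301. 203.]
deckframe [ 2.971e+02 -2.000e-01  1.470e+01] F [-0.7  0.6 -0.9] w 50.1 29.999454617500305 18.65
deck turn [-0.001 -0.003 -0.001] then shift [ 0.4 -0.2 -1.3] |d| 1 world [590. 301. 203.]
```

```bash
python3 -m jog '[[0,0,0,0,0,0],[0,0,0,0,0,0],[0,0,0,0,0,0],[0,0,0,0,0,0]]' 70
python3 -m jog '[[0,0,-20,0,0,0],[0,0,-40,0,0,0],[0,0,-40,0,0,0],[0,0,0,0,0,0],[0,0,0,0,0,0],[0,0,0,0,0,0]]' 78
python3 - <<'E'
from h import *
im=bot.capture('side'); cv2.imwrite('pics/s4.png',cv2.resize(im[260:,140:400,::-1],None,fx=2.4,fy=2.4))
for n in('side','scene'):
    if n=='scene': bot.capture(n)
    c=cam(n)
    for d in bot.outline_of('heel_a',n): print(n,round(d['p'],2),np.round(d['pixel']),np.round(ray(c,d['pixel'],12)[:2]))
plan([('lift',atheel(H[3],285)),('hover',atheel(H[3],110))])
E
```

```text
time: 19.05
tool_pos: [589.9, 301.1, 201.5]
tcp_rot: [-3.14, -0.526, -0.031]
contact_force: [0.9, 0.4, 0.2]
grip_width: 64.2
finger_force: 0.0
time: 19.65
tool_pos: [539.4, 302.1, 286.6]
tcp_rot: [-3.141, -0.525, -0.03]
contact_force: [-0.2, 0.3, 0.1]
grip_width: 71.6
finger_force: 0.0
side 0.87 [226. 244.] [683. -11.]
side 0.87 [245. 218.] [ 664. -116.]
side 0.81 [330. 390.] [353. 297.]
side 0.63 [310. 375.] [397. 276.]
scene 0.86 [307. 257.] [678.  -7.]
scene 0.66 [275. 232.] [548. -67.]
scene 0.62 [346. 154.] [280. 331.]
scene 0.51 [271. 265.] [ 668. -123.]
lift turn [-0.049 -0.523  0.181] then shift [ 74.3 359.6   1.4] |d| 367 world [535. -65. 285.]
hover turn [0. 0. 0.] then shift [  0.  -0. 175.] |d| 175 world [535. -65. 110.]
```

Two heels are now in the track, at side pixels (330,390) and (310,375). Now heel 3.

```bash
python3 -m jog '[[0,0,0,-0.012,-0.131,0.045],[0,0,0,-0.012,-0.131,0.045],[0,0,0,-0.012,-0.131,0.045],[0,0,0,-0.012,-0.131,0.045],[9,45,0.2,0,0,0],[9,45,0.2,0,0,0],[9,45,0.2,0,0,0],[9,45,0.2,0,0,0],[9,45,0.2,0,0,0],[9,45,0.2,0,0,0],[9,45,0.2,0,0,0],[9,45,0.2,0,0,0]]'
python3 -m jog '[[0,0,43,0,0,0],[0,0,43,0,0,0],[0,0,43,0,0,0],[0,0,43,0,0,0],[0,0,0,0,0,0],[0,0,0,0,0,0],[0,0,0,0,0,0]]'
python3 look.py 3
```

```text
time: 21.05
tool_pos: [533.3, -66.7, 285.0]
tcp_rot: [-3.14, 0.0, -0.214]
contact_force: [0.8, 0.5, 0.5]
grip_width: 71.4
finger_force: 0.0
time: 21.75
tool_pos: [535.3, -64.7, 115.8]
tcp_rot: [-3.14, -0.004, -0.214]
contact_force: [0.5, -0.3, 0.5]
grip_width: 71.4
finger_force: 0.0
tcp [535.3 -64.7 115.8]
fit [ 5.37624e+02 -6.80760e+01 -2.13000e-01  9.83000e-01] prior (537.6, -65.6, -0.216) 0.79
down turn [-0.002 -0.005 -0.   ] then shift [  0.7   2.8 102.9] |d| 103 world [535. -68.  13.]
lift turn [0. 0. 0.] then shift [   0.    0. -272.] |d| 272 world [535. -68. 285.]
deckhover turn [ 0.048  0.522 -0.179] then shift [  -3.7 -370.3   14. ] |d| 371 world [550. 302. 271.]
deck turn [0. 0. 0.] then shift [ 0. -0. 79.] |d| 79 world [590. 301. 203.]
```

```bash
python3 -m jog '[[0.7,2.8,40,0,0,0],[0,0,40,0,0,0],[0,0,18,0,0,0],[0,0,5,0,0,0],[0,0,0,0,0,0],[0,0,0,0,0,0]]'
python3 -m jog '[[0,0,0,0,0,0],[0,0,0,0,0,0],[0,0,0,0,0,0],[0,0,0,0,0,0],[0,0,0,0,0,0],[0,0,0,0,0,0]]' 40
python3 -m jog '[[0,0,-20,0,0,0],[0,0,-42,0,0,0],[0,0,-42,0,0,0],[0,0,-42,0,0,0],[0,0,-42,0,0,0],[0,0,-42,0,0,0],[0,0,-42,0,0,0],[0,0,0,0,0,0]]'
python3 -m jog '[[0,0,0,0.012,0.1305,-0.045],[0,0,0,0.012,0.1305,-0.045],[0,0,0,0.012,0.1305,-0.045],[0,0,0,0.012,0.1305,-0.045],[-0.4,-41,1.5,0,0,0],[-0.4,-41,1.5,0,0,0],[-0.4,-41,1.5,0,0,0],[-0.4,-41,1.5,0,0,0],[-0.4,-41,1.5,0,0,0],[-0.4,-41,1.5,0,0,0],[-0.4,-41,1.5,0,0,0],[-0.4,-41,1.5,0,0,0]]'
python3 -m jog '[[-0.4,-41,1.5,0,0,0],[0,0,0,0,0,0],[0,0,0,0,0,0],[0,0,0,0,0,0],[0,0,0,0,0,0],[0,0,0,0,0,0]]'; python3 d.py
```

```text
time: 22.45
tool_pos: [535.2, -67.3, 12.3]
tcp_rot: [-3.14, -0.004, -0.214]
contact_force: [-0.4, -0.2, 0.7]
grip_width: 71.6
finger_force: 0.0
time: 23.05
tool_pos: [534.2, -67.1, 11.2]
tcp_rot: [-3.14, -0.001, -0.214]
contact_force: [-0.7, 0.1, 5.7]
grip_width: 49.7
finger_force: 30.0
time: 23.85
tool_pos: [535.9, -68.1, 288.6]
tcp_rot: [-3.14, -0.012, -0.214]
contact_force: [-0.1, -0.3, -0.6]
grip_width: 49.9
finger_force: 30.0
time: 25.05
tool_pos: [545.9, 261.9, 270.0]
tcp_rot: [-3.141, -0.523, -0.03]
contact_force: [0.3, 0.2, -0.1]
grip_width: 49.4
finger_force: 30.0
time: 25.65
tool_pos: [548.4, 300.0, 269.9]
tcp_rot: [-3.14, -0.524, -0.032]
contact_force: [-0.1, -0.5, -0.8]
grip_width: 49.9
finger_force: 30.0
deckframe [295.6  -2.5  94.8] F [-0.1 -0.5 -0.8] w 49.9 29.97631072998047 25.65
deck turn [-0.001 -0.001 -0.002] then shift [ 1.9 -2.5 78.8] |d| 79 world [590. 301. 203.]
```

```bash
python3 -m jog '[[1.9,-2,35,0,0,0],[0,0,30,0,0,0],[0,0,9,0,0,0],[0,0,4.5,0,0,0],[0,0,0,0,0,0],[0,0,0,0,0,0],[0,0,0,0,0,0],[0,0,0,0,0,0],[0,0,0,0,0,0]]' >/dev/null; python3 d.py
```

```text
deckframe [297.5   1.   16.9] F [-0.3 -0.5 -0.1] w 49.8 29.97640550136566 26.55
deck turn [-0.002 -0.001 -0.001] then shift [-0.   1.   0.9] |d| 1 world [590. 301. 203.]
```

```bash
python3 -m jog '[[0,1,1.5,0,0,0],[0,0,0,0,0,0],[0,0,0,0,0,0],[0,0,0,0,0,0]]' >/dev/null; python3 d.py; python3 -m jog '[[0,0,0,0,0,0],[0,0,0,0,0,0],[0,0,0,0,0,0],[0,0,0,0,0,0]]' 70 >/dev/null
python3 -m jog '[[0,0,-20,0,0,0],[0,0,-40,0,0,0],[0,0,-40,0,0,0],[0,0,0,0,0,0],[0,0,0,0,0,0],[0,0,0,0,0,0]]' 78
cat > st.py <<'E'
import sys
from h import *
bot.capture('side'); bot.capture('scene')
for n in('side','scene'):
    c=cam(n)
    for d in bot.outline_of('heel_a',n): print(n,round(d['p'],2),np.round(d['pixel']),np.round(ray(c,d['pixel'],12)[:2]))
if len(sys.argv)>1:
    h=H[int(sys.argv[1])]; plan([('lift',atheel(h,285)),('hover',atheel(h,110))])
E
python3 st.py 4
```

```text
deckframe [ 2.972e+02 -2.000e-01  1.470e+01] F [ 0.  -0.5 -1.4] w 50.0 29.97643679380417 26.95
deck turn [-0.002 -0.001 -0.001] then shift [ 0.3 -0.2 -1.3] |d| 1 world [590. 301. 203.]
time: 27.95
tool_pos: [539.7, 302.2, 286.7]
tcp_rot: [-3.141, -0.523, -0.03]
contact_force: [0.2, -0.5, 0.1]
grip_width: 71.5
finger_force: 0.0
side 0.86 [282. 359.] [463. 257.]
side 0.84 [312. 374.] [393. 273.]
side 0.73 [227. 248.] [676.  -2.]
side 0.64 [330. 389.] [353. 295.]
side 0.64 [245. 214.] [ 668. -128.]
scene 0.63 [308. 256.] [677.  -3.]
scene 0.54 [365. 163.] [355. 376.]
scene 0.36 [348. 159.] [307. 323.]
lift turn [-0.165 -0.504  0.617] then shift [287.2 159.1   1.5] |d| 328 world [669.   0. 285.]
hover turn [0. 0. 0.] then shift [  0.  -0. 175.] |d| 175 world [669.   0. 110.]
```

```bash
python3 -c "
from h import *
print(proj(cam('side'),tf(DT,[[x,0,22] for x in(27,81,135,189)])).round())"
python3 -m jog '[[0,0,0,-0.0275,-0.084,0.103],[0,0,0,-0.0275,-0.084,0.103],[0,0,0,-0.0275,-0.084,0.103],[0,0,0,-0.0275,-0.084,0.103],[0,0,0,-0.0275,-0.084,0.103],[0,0,0,-0.0275,-0.084,0.103]]'
python3 -m jog '[[36,20,0.2,0,0,0],[36,20,0.2,0,0,0],[36,20,0.2,0,0,0],[36,20,0.2,0,0,0],[36,20,0.2,0,0,0],[36,20,0.2,0,0,0],[36,20,0.2,0,0,0],[36,20,0.2,0,0,0]]'
python3 -m jog '[[0,0,43,0,0,0],[0,0,43,0,0,0],[0,0,43,0,0,0],[0,0,43,0,0,0],[0,0,0,0,0,0],[0,0,0,0,0,0],[0,0,0,0,0,0],[0,0,0,0,0,0]]'
python3 look.py 4
```

```text
[[331. 382.]
 [308. 369.]
 [284. 356.]
 [259. 343.]]
time: 28.75
tool_pos: [540.1, 302.7, 287.4]
tcp_rot: [-3.141, 0.003, -0.666]
contact_force: [-0.5, -0.3, -0.2]
grip_width: 71.6
finger_force: 0.0
time: 29.55
tool_pos: [669.2, -2.7, 285.3]
tcp_rot: [-3.139, -0.0, -0.663]
contact_force: [0.1, 0.4, 0.4]
grip_width: 71.4
finger_force: 0.0
time: 30.35
tool_pos: [670.6, -0.7, 117.2]
tcp_rot: [-3.136, -0.005, -0.662]
contact_force: [0.4, -0.7, -0.4]
grip_width: 71.9
finger_force: 0.0
tcp [670.6  -0.7 117.2]
fit [670.14   -2.141  -0.691   0.981] prior (670.7, -1.4, -0.662) 0.76
down turn [-0.005 -0.004  0.029] then shift [ -1.4   1.1 103.4] |d| 103 world [668.  -1.  13.]
lift turn [0. 0. 0.] then shift [  -0.    0. -272.] |d| 272 world [668.  -1. 285.]
deckhover turn [ 0.173  0.504 -0.645] then shift [-117.1 -299.4  -51.5] |d| 326 world [550. 302. 271.]
deck turn [0. 0. 0.] then shift [ 0. -0. 79.] |d| 79 world [590. 301. 203.]
```

```bash
python3 -m jog '[[-1.4,1.1,40,0,0,0.029],[0,0,40,0,0,0],[0,0,18,0,0,0],[0,0,5,0,0,0],[0,0,0,0,0,0],[0,0,0,0,0,0]]'
python3 -m jog '[[0,0,0,0,0,0],[0,0,0,0,0,0],[0,0,0,0,0,0],[0,0,0,0,0,0],[0,0,0,0,0,0],[0,0,0,0,0,0]]' 40
python3 -m jog '[[0,0,-20,0,0,0],[0,0,-42,0,0,0],[0,0,-42,0,0,0],[0,0,-42,0,0,0],[0,0,-42,0,0,0],[0,0,-42,0,0,0],[0,0,-42,0,0,0],[0,0,0,0,0,0]]'
python3 -m jog '[[0,0,0,0.029,0.084,-0.1075],[0,0,0,0.029,0.084,-0.1075],[0,0,0,0.029,0.084,-0.1075],[0,0,0,0.029,0.084,-0.1075],[0,0,0,0.029,0.084,-0.1075],[0,0,0,0.029,0.084,-0.1075],[0,0,0,0,0,0],[0,0,0,0,0,0]]'
python3 -m jog '[[-14.6,-37.4,-6.4,0,0,0],[-14.6,-37.4,-6.4,0,0,0],[-14.6,-37.4,-6.4,0,0,0],[-14.6,-37.4,-6.4,0,0,0],[-14.6,-37.4,-6.4,0,0,0],[-14.6,-37.4,-6.4,0,0,0],[-14.6,-37.4,-6.4,0,0,0],[-14.6,-37.4,-6.4,0,0,0],[0,0,0,0,0,0],[0,0,0,0,0,0],[0,0,0,0,0,0],[0,0,0,0,0,0]]'; python3 d.py
```

```text
time: 31.05
tool_pos: [668.9, -0.5, 13.2]
tcp_rot: [-3.137, -0.004, -0.691]
contact_force: [-0.2, -0.5, -0.3]
grip_width: 71.2
finger_force: 0.0
time: 31.65
tool_pos: [667.9, -0.4, 12.0]
tcp_rot: [-3.138, -0.002, -0.691]
contact_force: [-2.2, 0.1, 5.5]
grip_width: 49.7
finger_force: 30.0
time: 32.45
tool_pos: [669.0, -1.0, 290.4]
tcp_rot: [-3.132, -0.011, -0.691]
contact_force: [0.6, -0.7, -0.4]
grip_width: 49.7
finger_force: 30.0
time: 33.25
tool_pos: [666.6, -1.0, 282.9]
tcp_rot: [-3.137, -0.524, -0.036]
contact_force: [0.5, -0.5, -1.4]
grip_width: 49.7
finger_force: 30.0
time: 34.45
tool_pos: [550.2, 300.9, 269.8]
tcp_rot: [-3.138, -0.526, -0.035]
contact_force: [-0.6, -0.2, -0.7]
grip_width: 49.7
finger_force: 30.0
deckframe [297.1  -1.5  93.8] F [-0.6 -0.2 -0.7] w 49.7 29.994514882564545 34.45
deck turn [-0.001 -0.003 -0.004] then shift [ 0.4 -1.5 77.8] |d| 78 world [590. 301. 203.]
```

```bash
python3 -m jog '[[0.4,-0.8,35,0,0,-0.004],[0,0,30,0,0,0],[0,0,9,0,0,0],[0,0,4,0,0,0],[0,0,0,0,0,0],[0,0,0,0,0,0],[0,0,0,0,0,0],[0,0,0,0,0,0],[0,0,0,0,0,0]]' >/dev/null; python3 d.py;  python3 -m jog '[[0,0.4,1,0,0,0],[0,0,0,0,0,0],[0,0,0,0,0,0],[0,0,0,0,0,0]]' >/dev/null; python3 d.py
```

```text
deckframe [297.1   0.8  16.8] F [-0.4 -0.2 -0.4] w 49.7 29.99455690383911 35.35
deck turn [-0.003 -0.003  0.002] then shift [0.4 0.8 0.8] |d| 1 world [590. 301. 203.]
deckframe [2.968e+02 2.000e-01 1.510e+01] F [ 0.1  0.7 -0.9] w 49.6 29.99470978975296 35.75
deck turn [-0.002 -0.003  0.002] then shift [ 0.7  0.2 -0.9] |d| 1 world [590. 301. 203.]
```

```bash
python3 -m jog '[[0,0,0,0,0,0],[0,0,0,0,0,0],[0,0,0,0,0,0],[0,0,0,0,0,0]]' 70 >/dev/null
python3 -m jog '[[0,0,-20,0,0,0],[0,0,-40,0,0,0],[0,0,-40,0,0,0],[0,0,0,0,0,0],[0,0,0,0,0,0],[0,0,0,0,0,0]]' 78
python3 st.py 5
```

```text
time: 36.75
tool_pos: [539.0, 302.5, 286.7]
tcp_rot: [3.141, -0.525, -0.027]
contact_force: [0.2, -0.1, -0.8]
grip_width: 71.5
finger_force: 0.0
side 0.89 [312. 374.] [394. 275.]
side 0.81 [261. 348.] [513. 243.]
side 0.73 [333. 392.] [345. 300.]
side 0.72 [282. 363.] [459. 267.]
side 0.54 [243. 216.] [ 671. -120.]
side 0.53 [204. 214.] [ 779. -100.]
scene 0.53 [272. 262.] [ 659. -119.]
scene 0.46 [348. 155.] [287. 335.]
lift turn [-0.131 -0.513  0.49 ] then shift [306.7 298.    1.6] |d| 428 world [ 654. -110.  285.]
hover turn [0. 0. 0.] then shift [ -0.  -0. 175.] |d| 175 world [ 654. -110.  110.]
```

```bash
python3 -m jog '[[0,0,0,-0.026,-0.1026,0.098],[0,0,0,-0.026,-0.1026,0.098],[0,0,0,-0.026,-0.1026,0.098],[0,0,0,-0.026,-0.1026,0.098],[0,0,0,-0.026,-0.1026,0.098]]' >/dev/null
python3 -m jog '[[30.6,29.7,0.2,0,0,0],[30.6,29.7,0.2,0,0,0],[30.6,29.7,0.2,0,0,0],[30.6,29.7,0.2,0,0,0],[30.6,29.7,0.2,0,0,0],[30.6,29.7,0.2,0,0,0],[30.6,29.7,0.2,0,0,0],[30.6,29.7,0.2,0,0,0],[30.6,29.7,0.2,0,0,0],[30.6,29.7,0.2,0,0,0]]'
python3 -m jog '[[0,0,43,0,0,0],[0,0,43,0,0,0],[0,0,43,0,0,0],[0,0,43,0,0,0],[0,0,0,0,0,0],[0,0,0,0,0,0],[0,0,0,0,0,0],[0,0,0,0,0,0]]'
python3 look.py 5
```

```text
time: 38.45
tool_pos: [654.0, -110.0, 284.6]
tcp_rot: [-3.139, -0.0, -0.529]
contact_force: [0.3, -0.3, 0.2]
grip_width: 71.4
finger_force: 0.0
time: 39.25
tool_pos: [655.6, -108.0, 116.4]
tcp_rot: [-3.137, -0.006, -0.528]
contact_force: [-0.6, 0.6, -0.7]
grip_width: 71.7
finger_force: 0.0
tcp [ 655.6 -108.   116.4]
fit [ 6.58170e+02 -1.12994e+02 -6.26000e-01  9.81000e-01] prior (655.8, -110.8, -0.529) 0.79
down turn [-0.004 -0.004  0.098] then shift [  3.1   2.4 102.6] |d| 103 world [ 656. -112.   13.]
lift turn [0. 0. 0.] then shift [   0.    0. -272.] |d| 272 world [ 656. -112.  285.]
deckhover turn [ 0.156  0.508 -0.582] then shift [-109.6 -410.7  -47.1] |d| 428 world [550. 302. 271.]
deck turn [0. 0. 0.] then shift [ 0. -0. 79.] |d| 79 world [590. 301. 203.]
```

```bash
python3 -m jog '[[3.1,2.4,40,0,0,0.098],[0,0,40,0,0,0],[0,0,17,0,0,0],[0,0,5,0,0,0],[0,0,0,0,0,0],[0,0,0,0,0,0]]'
python3 -m jog '[[0,0,0,0,0,0],[0,0,0,0,0,0],[0,0,0,0,0,0],[0,0,0,0,0,0],[0,0,0,0,0,0],[0,0,0,0,0,0]]' 40
python3 -m jog '[[0,0,-20,0,0,0],[0,0,-42,0,0,0],[0,0,-42,0,0,0],[0,0,-42,0,0,0],[0,0,-42,0,0,0],[0,0,-42,0,0,0],[0,0,-42,0,0,0],[0,0,0,0,0,0]]'
python3 -m jog '[[0,0,0,0.026,0.0847,-0.097],[0,0,0,0.026,0.0847,-0.097],[0,0,0,0.026,0.0847,-0.097],[0,0,0,0.026,0.0847,-0.097],[0,0,0,0.026,0.0847,-0.097],[0,0,0,0.026,0.0847,-0.097],[0,0,0,0,0,0],[0,0,0,0,0,0]]' >/dev/null
python3 -m jog '[[-11,-41,-4.7,0,0,0],[-11,-41,-4.7,0,0,0],[-11,-41,-4.7,0,0,0],[-11,-41,-4.7,0,0,0],[-11,-41,-4.7,0,0,0],[-11,-41,-4.7,0,0,0],[-11,-41,-4.7,0,0,0],[-11,-41,-4.7,0,0,0],[-11,-41,-4.7,0,0,0],[-11,-41,-4.7,0,0,0]]' >/dev/null
python3 -m jog '[[0,0,0,0,0,0],[0,0,0,0,0,0],[0,0,0,0,0,0],[0,0,0,0,0,0]]'; python3 d.py
```

```text
time: 39.95
tool_pos: [657.1, -111.3, 13.5]
tcp_rot: [-3.137, -0.004, -0.626]
contact_force: [-0.6, -0.8, 1.3]
grip_width: 71.8
finger_force: 0.0
time: 40.55
tool_pos: [656.2, -111.1, 12.2]
tcp_rot: [-3.138, -0.002, -0.626]
contact_force: [-0.2, -0.2, 5.7]
grip_width: 49.6
finger_force: 30.0
time: 41.35
tool_pos: [657.2, -112.1, 290.6]
tcp_rot: [-3.134, -0.012, -0.626]
contact_force: [0.1, 0.7, -0.4]
grip_width: 49.6
finger_force: 30.0
time: 43.55
tool_pos: [549.8, 300.7, 269.9]
tcp_rot: [-3.139, -0.527, -0.034]
contact_force: [0.5, 0.0, -1.4]
grip_width: 49.6
finger_force: 30.0
deckframe [296.7  -1.8  94.1] F [ 0.5  0.  -1.4] w 49.6 29.994522035121918 43.55
deck turn [-0.    -0.003 -0.004] then shift [ 0.8 -1.8 78.1] |d| 78 world [590. 301. 203.]
```

```bash
python3 -m jog '[[0.8,-1,35,0,0,-0.004],[0,0,30,0,0,0],[0,0,10,0,0,0],[0,0,4,0,0,0],[0,0,0,0,0,0],[0,0,0,0,0,0],[0,0,0,0,0,0],[0,0,0,0,0,0],[0,0,0,0,0,0]]' >/dev/null; python3 d.py;  python3 -m jog '[[0,0.4,0.5,0,0,0],[0,0,0,0,0,0],[0,0,0,0,0,0],[0,0,0,0,0,0]]' >/dev/null; python3 d.py;python3 -m jog '[[0,0,0,0,0,0],[0,0,0,0,0,0],[0,0,0,0,0,0],[0,0,0,0,0,0]]' 70 >/dev/null
python3 -m jog '[[0,0,-20,0,0,0],[0,0,-40,0,0,0],[0,0,-40,0,0,0],[0,0,0,0,0,0],[0,0,0,0,0,0],[0,0,0,0,0,0]]' 78
python3 st.py
python3 - <<'E'
from h import *
im=bot.capture('side'); cv2.imwrite('pics/s5.png',cv2.resize(im[180:,140:400,::-1],None,fx=2.4,fy=2.4))
E
```

```text
deckframe [297.2   0.5  15.6] F [-0.5 -0.3 -1.2] w 49.5 29.995731711387634 44.45
deck turn [-0.002 -0.003  0.002] then shift [ 0.3  0.5 -0.4] |d| 1 world [590. 301. 203.]
deckframe [297.2   0.3  15.2] F [-3.7 -0.2  3.8] w 50.1 29.996712505817413 44.85
deck turn [-0.002 -0.003  0.002] then shift [ 0.3  0.3 -0.8] |d| 1 world [590. 301. 203.]
time: 45.85
tool_pos: [539.3, 302.4, 286.5]
tcp_rot: [3.14, -0.525, -0.027]
contact_force: [-0.8, 1.2, -0.6]
grip_width: 71.3
finger_force: 0.0
side 0.96 [308. 376.] [402. 279.]
side 0.9 [264. 349.] [506. 245.]
side 0.85 [334. 390.] [345. 294.]
side 0.77 [283. 361.] [460. 260.]
scene 0.66 [380. 170.] [407. 409.]
scene 0.65 [360. 159.] [325. 367.]
scene 0.63 [347. 154.] [284. 330.]
scene 0.6 [369. 161.] [349. 394.]
scene 0.52 [350. 160.] [317. 329.]
scene 0.37 [152. 274.] [ 570. -480.]
```

View pics/s5.png

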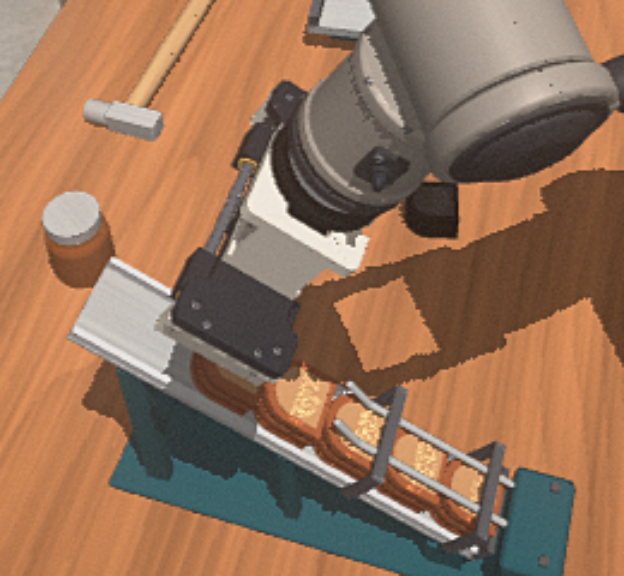

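All five tan heels are closed up in the track, from (490,490) to (225,380) in the crop. Next the follower.

```bash
cat >> h.py <<'E'
H[6]=(431.9,-118.2,.313)
E
python3 - <<'E'
from h import *
plan([('lift',atheel(H[6],285,0)),('hover',atheel(H[6],115,0))])
E
```

```text
lift turn [ 0.09  -0.52  -0.332] then shift [-232.   367.1    1.7] |d| 434 world [ 432. -118.  285.]
hover turn [0. 0. 0.] then shift [  0.  -0. 170.] |d| 170 world [ 432. -118.  115.]
```

```bash
python3 -m jog '[[0,0,0,0.018,-0.104,-0.0664],[0,0,0,0.018,-0.104,-0.0664],[0,0,0,0.018,-0.104,-0.0664],[0,0,0,0.018,-0.104,-0.0664],[0,0,0,0.018,-0.104,-0.0664]]' >/dev/null
python3 -m jog '[[-23.2,36.7,0.2,0,0,0],[-23.2,36.7,0.2,0,0,0],[-23.2,36.7,0.2,0,0,0],[-23.2,36.7,0.2,0,0,0],[-23.2,36.7,0.2,0,0,0],[-23.2,36.7,0.2,0,0,0],[-23.2,36.7,0.2,0,0,0],[-23.2,36.7,0.2,0,0,0],[-23.2,36.7,0.2,0,0,0],[-23.2,36.7,0.2,0,0,0]]' 50
python3 -m jog '[[0,0,42,0,0,0],[0,0,42,0,0,0],[0,0,42,0,0,0],[0,0,42,0,0,0],[0,0,0,0,0,0],[0,0,0,0,0,0],[0,0,0,0,0,0]]'
cat > lf.py <<'E'
from h import *
o=bot.get_obs(); im=bot.capture('wrist'); c=cam('wrist',o); h=H[6]
cv2.imwrite('pics/fol.png',im[:,:,::-1])
for d in bot.outline_of('follower','wrist')[:2]:
    f=fit([(c,d['mask'])],FOL,h,0); print(d['p'],d['pixel'],np.round(f,3))
    if f[3]>.9: h=f[:3];break
print(proj(c,[[h[0],h[1],48]]))
plan([('down',atheel(h,27,0)),('lift',atheel(h,285,0)),('deckhover',ondeck(312,0,110)),('deck',ondeck(312,0,31))])
E
python3 lf.py
```

```text
time: 47.6
tool_pos: [431.1, -119.6, 285.2]
tcp_rot: [-3.141, -0.001, 0.313]
contact_force: [0.2, 0.1, -0.5]
grip_width: 46.0
finger_force: 0.0
time: 48.3
tool_pos: [433.4, -118.4, 119.4]
tcp_rot: [3.139, -0.004, 0.313]
contact_force: [-0.5, -0.7, 1.2]
grip_width: 45.8
finger_force: 0.0
0.72 [279.6, 208.7] [ 4.33179e+02 -1.20588e+02  3.31000e-01  9.41000e-01]
[[279.81776193 223.48932566]]
down turn [ 0.003 -0.004 -0.018] then shift [-0.8  2.2 92.4] |d| 92 world [ 433. -121.   27.]
lift turn [0. 0. 0.] then shift [   0.    0. -258.] |d| 258 world [ 433. -121.  285.]
deckhover turn [-0.095  0.518  0.353] then shift [  97.7 -426.4   49.2] |d| 440 world [555. 302. 291.]
deck turn [0. 0. 0.] then shift [ 0. -0. 79.] |d| 79 world [595. 301. 223.]
```

```bash
python3 -m jog '[[-0.8,2.2,40,0,0,-0.018],[0,0,35,0,0,0],[0,0,12,0,0,0],[0,0,5.5,0,0,0],[0,0,0,0,0,0],[0,0,0,0,0,0]]'
python3 -m jog '[[0,0,0,0,0,0],[0,0,0,0,0,0],[0,0,0,0,0,0],[0,0,0,0,0,0],[0,0,0,0,0,0],[0,0,0,0,0,0],[0,0,0,0,0,0]]' 0
python3 -m jog '[[0,0,-18,0,0,0],[0,0,-40,0,0,0],[0,0,-40,0,0,0],[0,0,-40,0,0,0],[0,0,-40,0,0,0],[0,0,-40,0,0,0],[0,0,-40,0,0,0],[0,0,0,0,0,0]]'
python3 -m jog '[[0,0,0,-0.019,0.1036,0.0706],[0,0,0,-0.019,0.1036,0.0706],[0,0,0,-0.019,0.1036,0.0706],[0,0,0,-0.019,0.1036,0.0706],[0,0,0,-0.019,0.1036,0.0706],[0,0,0,0,0,0]]' >/dev/null
python3 -m jog '[[8.9,-38.8,4.5,0,0,0],[8.9,-38.8,4.5,0,0,0],[8.9,-38.8,4.5,0,0,0],[8.9,-38.8,4.5,0,0,0],[8.9,-38.8,4.5,0,0,0],[8.9,-38.8,4.5,0,0,0],[8.9,-38.8,4.5,0,0,0],[8.9,-38.8,4.5,0,0,0],[8.9,-38.8,4.5,0,0,0],[8.9,-38.8,4.5,0,0,0],[8.9,-38.8,4.5,0,0,0]]' 
python3 -m jog '[[0,0,0,0,0,0],[0,0,0,0,0,0],[0,0,0,0,0,0],[0,0,0,0,0,0]]' >/dev/null; python3 d.py; python3 -c "
from h import *
plan([('deck',ondeck(312,0,31))])
im=bot.capture('wrist'); cv2.imwrite('pics/folheld.png',im[:,:,::-1])"
```

```text
time: 49.0
tool_pos: [432.9, -120.4, 26.1]
tcp_rot: [3.14, -0.003, 0.331]
contact_force: [-0.1, 0.0, 0.7]
grip_width: 45.6
finger_force: 0.0
time: 49.7
tool_pos: [432.1, -120.1, 25.1]
tcp_rot: [3.141, -0.002, 0.331]
contact_force: [-0.4, -0.3, 2.2]
grip_width: 14.0
finger_force: 30.0
time: 50.5
tool_pos: [433.4, -120.9, 287.5]
tcp_rot: [3.136, -0.008, 0.331]
contact_force: [1.2, 0.1, -3.7]
grip_width: 13.6
finger_force: 30.0
time: 52.2
tool_pos: [554.4, 305.2, 287.8]
tcp_rot: [3.138, -0.523, -0.028]
contact_force: [1.3, -0.6, -3.1]
grip_width: 14.0
finger_force: 30.0
deckframe [310.   -0.4 108.6] F [ 0.7 -0.2 -2.6] w 13.9 29.997229278087616 52.6
deck turn [ 0.001 -0.001 -0.001] then shift [-12.5  -0.4  92.6] |d| 93 world [590. 301. 203.]
deck turn [ 0.001 -0.001 -0.001] then shift [ 2.  -0.4 77.6] |d| 78 world [595. 301. 223.]
```

View pics/folheld.png

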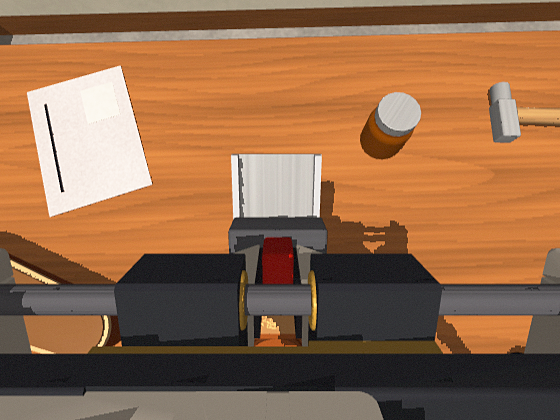

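The follower hangs square over the lane, with its red rib at (278,260). I'll lower it by feel.

```bash
sed -i 's/297.5,0,16/312,0,28.5/' d.py
python3 -m jog '[[2,-0.4,35,0,0,0],[0,0,30,0,0,0],[0,0,9,0,0,0],[0,0,3,0,0,0],[0,0,0,0,0,0],[0,0,0,0,0,0],[0,0,0,0,0,0],[0,0,0,0,0,0],[0,0,0,0,0,0]]' >/dev/null; python3 d.py;  python3 -m jog '[[0,0.4,1,0,0,0],[0,0,0,0,0,0],[0,0,0,0,0,0],[0,0,0,0,0,0]]' >/dev/null; python3 d.py
```

```text
deckframe [312.5   1.3  32.4] F [ 0.2 -0.2 -3.2] w 13.5 29.99720960855484 53.55
deck turn [-0.001 -0.002 -0.001] then shift [-0.5  1.3  3.9] |d| 4 world [596. 301. 221.]
deckframe [312.2   0.7  30.7] F [-0.2 -0.5 -3.6] w 13.7 29.99726504087448 53.95
deck turn [-0.    -0.001 -0.001] then shift [-0.2  0.7  2.2] |d| 2 world [596. 301. 221.]
```

```bash
for i in 1 2; do python3 -m jog '[[0,0.3,1.2,0,0,0],[0,0,0,0,0,0],[0,0,0,0,0,0]]' >/dev/null; python3 d.py | grep F; done
```

```text
deckframe [312.2   0.4  29.5] F [-0.6  0.  -3.4] w 14.0 29.997353553771973 54.25
deckframe [3.122e+02 1.000e-01 2.830e+01] F [-0.8  0.1 -2.8] w 14.0 29.99723106622696 54.55
```

```bash
python3 -m jog '[[0,0,0,0,0,0],[0,0,0,0,0,0],[0,0,0,0,0,0],[0,0,0,0,0,0]]' 36 | grep -E 'width|contact'
python3 -m jog '[[0,0,-20,0,0,0],[0,0,-40,0,0,0],[0,0,-40,0,0,0],[0,0,0,0,0,0],[0,0,0,0,0,0],[0,0,0,0,0,0],[0,0,0,0,0,0],[0,0,0,0,0,0],[0,0,0,0,0,0]]'
python3 - <<'E'
from h import *
im=bot.capture('side'); c=cam('side')
print(proj(c,tf(DT,[[288,0,30],[312,0,30]])).round(),[(d['p'],d['pixel']) for d in bot.outline_of('follower','side')])
bot.capture('wrist'); o=bot.get_obs(); c=cam('wrist',o)
print(proj(c,tf(DT,[[288,0,48]])).round(),[(d['p'],d['pixel']) for d in bot.outline_of('follower','wrist')])
# next: view over the bed
plan([('bedview',down(560,-310,420,0))])
E
```

```text
contact_force: [0.4, -0.1, -0.7]
grip_width: 32.7
time: 55.85
tool_pos: [546.2, 302.5, 306.3]
tcp_rot: [3.141, -0.524, -0.031]
contact_force: [-0.0, -0.1, -0.3]
grip_width: 33.0
finger_force: 0.0
[[214. 315.]
 [203. 309.]] [(0.89, [208.3, 326.0]), (0.7, [236.6, 335.7]), (0.17, [265.9, 380.5])]
[[277. 249.]] [(0.97, [278.4, 241.6])]
bedview turn [ 0.008 -0.525 -0.03 ] then shift [  13.9  612.7 -112.9] |d| 623 world [ 560. -310.  420.]
```

```bash
python3 -m jog '[[0,0,-20,0.002,-0.131,-0.0075],[0,0,0,0.002,-0.131,-0.0075],[0,0,0,0.002,-0.131,-0.0075],[0,0,0,0.002,-0.131,-0.0075],[1,43.8,-8,0,0,0],[1,43.8,-8,0,0,0],[1,43.8,-8,0,0,0],[1,43.8,-8,0,0,0],[1,43.8,-8,0,0,0],[1,43.8,-8,0,0,0],[1,43.8,-8,0,0,0]]' >/dev/null
python3 -m jog '[[1,43.8,-8,0,0,0],[1,43.8,-8,0,0,0],[1,43.8,-8,0,0,0],[1,43.8,-8,0,0,0],[1,43.8,-8,0,0,0],[1,43.8,-8,0,0,0],[1,43.8,-8,0,0,0],[0,0,0,0,0,0],[0,0,0,0,0,0],[0,0,0,0,0,0],[0,0,0,0,0,0]]'
python3 - <<'E'
from h import *
import pickle
o=bot.get_obs(); im=bot.capture('wrist'); c=cam('wrist',o); pickle.dump((o,im),open('w3.pkl','wb'))
cv2.imwrite('pics/bed.png',im[:,:,::-1])
for t,P,z,x0 in(('nail_plate',PLATE,40,(471,-318,-.12)),('bed',BED,0,(500,-330,.09))):
    for d in bot.outline_of(t,'wrist')[:2]: print(t,d['p'],d['pixel'],int(d['mask'].sum()),np.round(fit([(c,d['mask'])],P,x0,z,2),3))
bot.capture('side'); s=cam('side')
H5=[(d['p'],d['pixel']) for d in bot.outline_of('follower','side')]; print(H5, proj(s,tf(DT,[[288,0,22]])))
E
```

```text
time: 58.25
tool_pos: [550.2, -308.7, 436.9]
tcp_rot: [-3.141, -0.001, 0.002]
contact_force: [-0.1, 0.5, -0.1]
grip_width: 33.3
finger_force: 0.0
nail_plate 0.93 [285.7, 212.0] 3554 [ 4.71180e+02 -3.17678e+02 -1.10000e-01  9.75000e-01]
bed 0.82 [334.5, 158.0] 23642 [ 5.16904e+02 -3.33424e+02  9.00000e-02  5.51000e-01]
[(0.68, [212.6, 318.2])] [[212.61173908 316.71029855]]
```

View pics/bed.png

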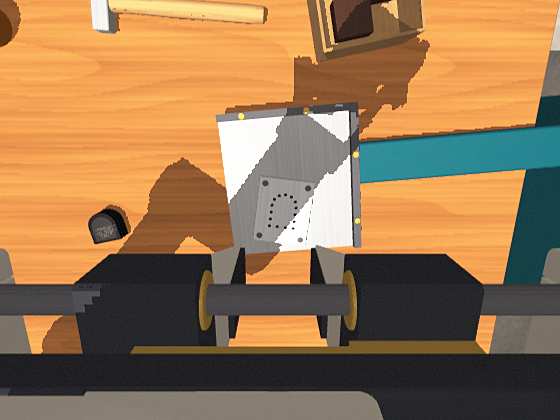

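The view shows the bed with corners near (217,116), (357,103) and (360,247), fences far and right, and the plate at (286,212). The follower sits where expected. I'll fit the bed's pose.

```bash
python3 - <<'E'
from h import *
import pickle
from scipy.optimize import least_squares
o,im=pickle.load(open('w3.pkl','rb')); c=cam('wrist',o)
P=np.array([[120,110,54],[120,-110,54],[-120,-110,54]],float); px=np.array([[217,116],[357,103],[360,247.]])
f=lambda p:(proj(c,P@R([0,0,p[2]]).T+[p[0],p[1],0])-px).ravel()
r=least_squares(f,[520,-330,.09]); p=r.x; print(p,r.fun.round(1))
rb=R([0,0,p[2]]); pl=np.array([471.2,-317.7,0])
print('plate in bed',(pl-[p[0],p[1],0])@rb,'yaw',-.11-p[2])
L=[[[120,110,54],[120,-110,54],[-120,-110,54]],[[108,110,54],[108,-98,54],[-120,-98,54]],[[-120,-110,40],[-120,110,40],[120,110,40]],[[-2,-8,56],[108,-8,56],[108,-98,56],[-2,-98,56],[-2,-8,56]]]
k=4;x0,y0=205,95
big=cv2.resize(im[y0:y0+160,x0:x0+165,::-1],None,fx=k-.3,fy=k-.3,interpolation=cv2.INTER_CUBIC);k-=.3
for l,col in zip(L,((0,0,255),(0,255,0),(255,0,0),(255,0,255))):
    cv2.polylines(big,[np.round((proj(c,np.array(l)@rb.T+[p[0],p[1],0])-[x0,y0]+.5)*k).astype(np.int32)],False,col,1)
cv2.imwrite('pics/bedov.png',big)
E
```

```text
[ 5.14255672e+02 -3.33083082e+02  8.80236314e-02] [-1.8 -0.6  1.  -0.4  1.   1.5]
plate in bed [-41.5366513   19.10854928   0.        ] yaw -0.198023631389195
```

View pics/bedov.png

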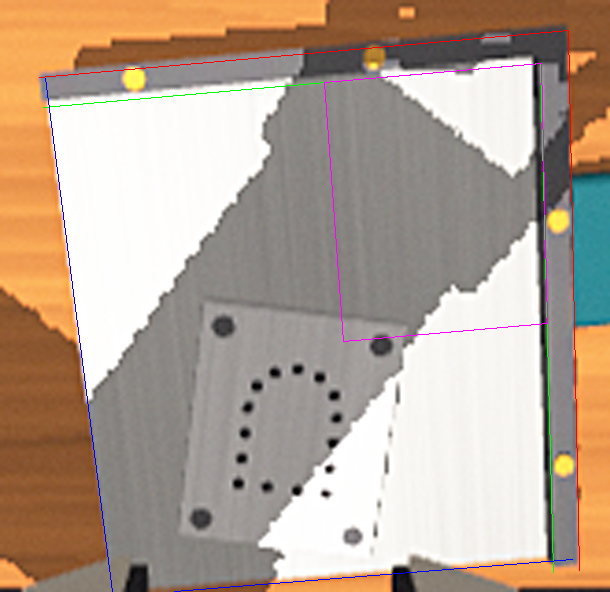

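```bash
cat >> h.py <<'E'
BT=np.eye(4); BT[:3,:3]=R([0,0,.088]); BT[:3,3]=[514.3,-333.1,0]
def bed(x,y,z,a=0): 
    p=tf(BT,[[x,y,0]])[0]; return down(p[0],p[1],z,.088+a)
def inbed():
    o=bot.get_obs(); print('TCP in bed',np.round((np.array(o['tool_pos'])-BT[:3,3])@BT[:3,:3],1),'F bed',np.round(np.array(o['contact_force'])@BT[:3,:3],1),'yaw',round(o['tcp_rot'][2]-.088,3),'w',round(o['grip_width'],1),'t',o['time'])
E
python3 -c "
from h import *
inbed(); plan([('hov',bed(-132,20,75)),('dn',bed(-132,20,46))])"
```

```text
TCP in bed [ 37.7  20.4 436.8] F bed [-0.6 -0.6 -0.5] yaw -0.087 w 33.2 t 58.5
hov turn [ 0.    -0.001 -0.087] then shift [-169.7    0.4  361.8] |d| 400 world [ 381. -325.   75.]
dn turn [0. 0. 0.] then shift [ 0. -0. 29.] |d| 29 world [ 381. -325.   46.]
```

```bash
python3 -m jog '[[0,0,0,0,0,-0.087],[-18.9,0,40.2,0,0,0],[-18.9,0,40.2,0,0,0],[-18.9,0,40.2,0,0,0],[-18.9,0,40.2,0,0,0],[-18.9,0,40.2,0,0,0],[-18.9,0,40.2,0,0,0],[-18.9,0,40.2,0,0,0],[-18.9,0,40.2,0,0,0],[-18.9,0,40.2,0,0,0],[0,0,0,0,0,0],[0,0,0,0,0,0]]' >/dev/null
python3 -m jog '[[0,0,15,0,0,0],[0,0,11,0,0,0],[0,0,0,0,0,0],[0,0,0,0,0,0],[0,0,0,0,0,0]]' >/dev/null; python3 -c "from h import *; inbed()"
```

```text
TCP in bed [-131.5   19.4   49.3] F bed [-0.2 -0.6  0.6] yaw -0.0 w 33.2 t 60.2
```

```bash
python3 -m jog '[[0,0,2,0,0,0],[5,0,0,0,0,0],[5,0,0,0,0,0],[5,0,0,0,0,0],[4,0,0,0,0,0],[4,0,0,0,0,0],[4,0,0,0,0,0],[4,0,0,0,0,0],[4,0,0,0,0,0],[4,0,0,0,0,0],[4,0,0,0,0,0],[4,0,0,0,0,0]]' >/dev/null;  python3 -c "from h import *; inbed()"
python3 -m jog '[[4,0,0,0,0,0],[4,0,0,0,0,0],[4,0,0,0,0,0],[4,0,0,0,0,0],[4,0,0,0,0,0],[4,0,0,0,0,0],[4,0,0,0,0,0],[4,0,0,0,0,0],[4,0,0,0,0,0],[4,0,0,0,0,0],[4,0,0,0,0,0],[0,0,0,0,0,0]]' >/dev/null;  python3 -c "
from h import *; inbed()
bot.capture('side'); c=cam('side'); bot.capture('scene')
for n in('side','scene'):
  for d in bot.outline_of('nail_plate',n)[:1]: 
    f=fit([(cam(n),d['mask'])],PLATE,(520,-320,.08),40); print(n,d['p'],np.round(f,3), (np.array([f[0],f[1],0])-BT[:3,3])@BT[:3,:3],f[2]-.088)"
```

```text
TCP in bed [-84.8  19.9  46.4] F bed [-2.4 -0.2 -0.5] yaw -0.001 w 32.6 t 61.4
TCP in bed [-40.3  19.7  46.6] F bed [ 0.1 -0.4  1.2] yaw -0.001 w 33.1 t 62.6
side 0.77 [ 5.36365e+02 -2.98108e+02  9.90000e-02  7.82000e-01] [25.05465492 32.91738194  0.        ] 0.010583670474132889
scene 0.73 [ 5.37504e+02 -2.99280e+02  6.60000e-02  8.94000e-01] [26.08614504 31.64983947  0.        ] -0.021807231459452625
```

```bash
python3 -m jog '[[4,0,0,0,0,0],[4,0,0,0,0,0],[4,0,0,0,0,0],[4,0,0,0,0,0],[3,0,0,0,0,0],[2,0,0,0,0,0],[0,0,0,0,0,0],[0,0,0,0,0,0]]' >/dev/null;  for i in 1 2 3 4 5 6; do python3 -c "from h import *; inbed()"; python3 -m jog '[[1,0,0,0,0,0],[0.5,0,0,0,0,0],[0,0,0,0,0,0]]' >/dev/null; done; python3 -c "from h import *; inbed()"
```

```text
TCP in bed [-19.7  19.8  46.5] F bed [1.3 0.4 0.6] yaw -0.001 w 33.1 t 63.6
TCP in bed [-18.8  19.8  46.5] F bed [-2.8 -0.2  0.7] yaw -0.001 w 33.2 t 63.9
TCP in bed [-17.   19.8  46.5] F bed [-2.8  0.3  0.4] yaw -0.001 w 33.0 t 64.2
TCP in bed [-15.5  19.8  46.5] F bed [-2.   0.7 -0.6] yaw -0.001 w 32.9 t 64.5
TCP in bed [-14.   19.8  46.5] F bed [-1.  -0.4 -0.2] yaw -0.001 w 32.7 t 64.8
TCP in bed [-12.5  19.8  46.5] F bed [-0.3 -0.6 -0.4] yaw -0.001 w 32.9 t 65.1
TCP in bed [-11.   19.8  46.6] F bed [-1.2 -0.3 -1.6] yaw -0.001 w 33.3 t 65.4
```

```bash
for i in 1 2 3; do python3 -m jog '[[1,0,0,0,0,0],[0,0,0,0,0,0],[0,0,0,0,0,0]]' >/dev/null; python3 -c "from h import *; inbed()";  done
```

```text
TCP in bed [-10.9  19.8  46.5] F bed [-5.8 -0.4  1.8] yaw -0.001 w 33.1 t 65.7
TCP in bed [-10.8  19.7  46.5] F bed [-8.7 -0.6  3.5] yaw -0.001 w 33.0 t 66.0
TCP in bed [-10.7  19.7  46.6] F bed [-13.4  -1.3   3.6] yaw -0.001 w 33.0 t 66.3
```

```bash
python3 -m jog '[[-10,0,0,0,0,0],[-12,0,0,0,0,0],[0,0,-25,0,0,0],[0,0,-30,0,0,0],[0,0,0,0,0,0],[0,0,0,0,0,0]]' >/dev/null
python3 -m jog '[[0,0,0,0,0,-0.1428],[0,0,0,0,0,-0.1428],[0,0,0,0,0,-0.1428],[0,0,0,0,0,-0.1428],[0,0,0,0,0,-0.1428],[0,0,0,0,0,-0.1428],[0,0,0,0,0,-0.1428],[0,0,0,0,0,-0.1428],[0,0,0,0,0,-0.1428],[0,0,0,0,0,-0.1428],[0,0,0,0,0,-0.1428],[0,0,0,0,0,0]]' >/dev/null
python3 -c "
from h import *; inbed(); plan([('hov',bed(53,103,100,np.pi/2)),('dn',bed(53,103,46.5,np.pi/2))])
bot.capture('scene')
for d in bot.outline_of('nail_plate','scene')[:1]: 
    f=fit([(cam('scene'),d['mask'])],PLATE,(565,-305,.08),40); print(d['p'],np.round(f,3), (np.array([f[0],f[1],0])-BT[:3,3])@BT[:3,:3],f[2]-.088)"
```

```text
TCP in bed [-30.8  20.4 100.2] F bed [-0.2 -0.4  0.5] yaw 1.571 w 32.6 t 68.1
hov turn [-0.    -0.002  0.001] then shift [82.6 83.8  0.2] |d| 118 world [ 558. -226.  100.]
dn turn [0. 0. 0.] then shift [-0.  -0.  53.5] |d| 54 world [ 558. -226.   46.]
0.66 [ 5.60534e+02 -2.97447e+02  7.90000e-02  8.58000e-01] [49.188126   31.45181488  0.        ] -0.0092935377391644
```

```bash
python3 -m jog '[[27.5,28,0,0,0,0],[27.5,28,0,0,0,0],[27.5,28,0,0,0,0],[0,0,25,0,0,0],[0,0,20,0,0,0],[0,0,8,0,0,0],[0,0,0,0,0,0],[0,0,0,0,0,0],[0,0,0,0,0,0],[0,0,0,0,0,0]]' >/dev/null;  python3 -c "from h import *; inbed()"
python3 -m jog '[[-5,0,0,0,0,0],[-5,0,0,0,0,0],[-4,0,0,0,0,0],[-4,0,0,0,0,0],[-4,0,0,0,0,0],[-4,0,0,0,0,0],[-4,0,0,0,0,0],[-4,0,0,0,0,0],[-4,0,0,0,0,0],[-4,0,0,0,0,0],[-4,0,0,0,0,0],[0,0,0,0,0,0]]' >/dev/null;  python3 -c "from h import *; inbed()"
```

```text
TCP in bed [ 54.3 101.7  49.7] F bed [ 0.4  0.5 -0.4] yaw 1.569 w 32.8 t 69.2
TCP in bed [53.9 55.2 48.5] F bed [-0.3 -0.3 -0.3] yaw 1.57 w 33.1 t 70.4
```

```bash
python3 -m jog '[[-4,0,0.5,0,0,0],[-4,0,0.5,0,0,0],[-4,0,0,0,0,0],[-4,0,0,0,0,0],[-4,0,0,0,0,0],[-4,0,0,0,0,0],[-4,0,0,0,0,0],[-4,0,0,0,0,0],[-4,0,0,0,0,0],[-4,0,0,0,0,0],[-4,0,0,0,0,0],[0,0,0,0,0,0]]' >/dev/null;  for i in 1 2 3 4 5 6; do python3 -c "from h import *; inbed()"; python3 -m jog '[[-1,0,0,0,0,0],[-0.5,0,0,0,0,0],[0,0,0,0,0,0]]' >/dev/null; done; python3 -c "from h import *; inbed()"
```

```text
TCP in bed [53.8 11.2 47.6] F bed [-0.9 -0.8  0.3] yaw 1.57 w 32.8 t 71.6
TCP in bed [53.8 10.9 47.6] F bed [0.6 1.6 0.4] yaw 1.57 w 33.1 t 71.9
TCP in bed [53.9  9.2 47.6] F bed [0.  2.6 0.6] yaw 1.57 w 33.1 t 72.2
TCP in bed [53.9  7.6 47.6] F bed [-0.3  2.3  0.4] yaw 1.57 w 33.2 t 72.5
TCP in bed [53.9  6.1 47.6] F bed [-0.9  2.   0.4] yaw 1.57 w 33.3 t 72.8
TCP in bed [53.9  4.6 47.6] F bed [-0.1  0.6  0.1] yaw 1.57 w 33.2 t 73.1
TCP in bed [53.8  3.8 47.6] F bed [0.5 5.1 2.1] yaw 1.57 w 33.1 t 73.4
```

```bash
for i in 1 2; do python3 -m jog '[[-1,0,0,0,0,0],[0,0,0,0,0,0],[0,0,0,0,0,0]]' >/dev/null; python3 -c "from h import *; inbed()";  done
python3 -m jog '[[10,0,0,0,0,0],[12,0,0,0,0,0],[0,0,-25,0,0,0],[0,0,-30,0,0,0],[0,0,0,0,0,0],[0,0,0,0,0,0]]' >/dev/null
python3 -m jog '[[0,0,0,0,0,0.1428],[0,0,0,0,0,0.1428],[0,0,0,0,0,0.1428],[0,0,0,0,0,0.1428],[0,0,0,0,0,0.1428],[0,0,0,0,0,0.1428],[0,0,0,0,0,0.1428],[0,0,0,0,0,0.1428],[0,0,0,0,0,0.1428],[0,0,0,0,0,0.1428],[0,0,0,0,0,0.1428],[0,0,0,0,0,0]]' >/dev/null
python3 -c "
from h import *; inbed(); plan([('hov',bed(-34,-50,100)),('dn',bed(-34,-50,47))])
bot.capture('scene')
for d in bot.outline_of('nail_plate','scene')[:1]: 
    f=fit([(cam('scene'),d['mask'])],PLATE,(571,-380,.08),40); print(d['p'],np.round(f,3), (np.array([f[0],f[1],0])-BT[:3,3])@BT[:3,:3],f[2]-.088)"
```

```text
TCP in bed [53.7  3.8 47.6] F bed [-0.8  7.   3.5] yaw 1.57 w 32.8 t 73.7
TCP in bed [53.7  3.7 47.6] F bed [-1.1 12.1  5.7] yaw 1.571 w 33.2 t 74.0
TCP in bed [ 53.2  23.7 101.1] F bed [ 0.4 -0.1  0.5] yaw -0.002 w 32.7 t 75.8
hov turn [-0.002  0.001 -0.002] then shift [-87.2  73.7   1.1] |d| 114 world [ 485. -386.  100.]
dn turn [0. 0. 0.] then shift [ 0. -0. 53.] |d| 53 world [ 485. -386.   47.]
0.87 [ 5.68837e+02 -3.79403e+02  9.80000e-02  9.03000e-01] [ 50.2568057  -50.91720824   0.        ] 0.010241721619703548
```

```bash
python3 -m jog '[[-29,24.5,0,0,0,0],[-29,24.5,0,0,0,0],[-29,24.5,0,0,0,0],[0,0,0,0,0,0],[0,0,25,0,0,0],[0,0,20,0,0,0],[0,0,9,0,0,0],[0,0,0,0,0,0],[0,0,0,0,0,0],[0,0,0,0,0,0]]' >/dev/null;  python3 -c "from h import *; inbed()"
python3 -m jog '[[4,0,0,0,0,0],[4,0,0,0,0,0],[4,0,0,0,0,0],[4,0,0,0,0,0],[0,0,0,0,0,0],[0,0,0,0,0,0]]' >/dev/null; for i in 1 2 3 4 5 6; do python3 -c "from h import *; inbed()"; python3 -m jog '[[1,0,0,0,0,0],[0.3,0,0,0,0,0],[0,0,0,0,0,0]]' >/dev/null; done; python3 -c "from h import *; inbed()"
```

```text
TCP in bed [-32.5 -50.6  49.6] F bed [-0.5 -0.3  0.5] yaw 0.0 w 32.9 t 76.9
TCP in bed [-17.1 -50.1  48.4] F bed [-0.5 -0.1 -0.2] yaw -0.001 w 33.2 t 77.5
TCP in bed [-15.9 -50.2  48.5] F bed [ 0.2  0.4 -1.1] yaw -0.001 w 32.8 t 77.8
TCP in bed [-14.5 -50.2  48.6] F bed [ 0.8 -0.1 -0.2] yaw -0.001 w 33.2 t 78.1
TCP in bed [-13.2 -50.2  48.5] F bed [-0.2  0.2  0.2] yaw -0.001 w 33.2 t 78.4
TCP in bed [-11.9 -50.2  48.5] F bed [-0.7  0.4  0.2] yaw -0.001 w 32.9 t 78.7
TCP in bed [-11.  -50.2  48.5] F bed [-2.3  0.3  1.3] yaw -0.001 w 33.2 t 79.0
TCP in bed [-10.7 -50.1  48.5] F bed [-6.2  1.1  4.2] yaw -0.001 w 33.1 t 79.3
```

The plate is pressed home on both fences. I'll back off and check everything.

```bash
python3 -m jog '[[1,0,0,0,0,0],[0,0,0,0,0,0],[0,0,0,0,0,0],[-10,0,0,0,0,0],[-15,0,0,0,0,0],[0,0,-40,0,0,0],[0,0,-40,0,0,0],[0,0,-40,0,0,0],[0,0,-40,0,0,0],[0,0,-40,0,0,0],[0,0,0,0,0,0],[0,0,0,0,0,0]]' >/dev/null
python3 -m jog '[[20,0,-10,0,0,0],[20,0,-10,0,0,0],[20,0,-10,0,0,0],[0,0,0,0,0,0],[0,0,0,0,0,0],[0,0,0,0,0,0]]'
python3 - <<'E'
from h import *
o=bot.get_obs(); im=bot.capture('wrist'); sd=bot.capture('side'); c=cam('wrist',o)
for d in bot.outline_of('nail_plate','wrist')[:1]: 
    f=fit([(c,d['mask'])],PLATE,(571,-380,.088),40); print(d['p'],d['pixel'],np.round(f,3), (np.array([f[0],f[1],0])-BT[:3,3])@BT[:3,:3],f[2]-.088)
x,y=np.clip(np.round(d['pixel']).astype(int)-[85,70],0,[390,280]); a=cv2.resize(im[y:y+140,x:x+170,::-1],(680,560))[:, :400] if 0 else cv2.resize(im[y:y+140,x:x+170,::-1],(400,330),interpolation=cv2.INTER_CUBIC)
b=cv2.resize(sd[280:420,160:360,::-1],(400,280),interpolation=cv2.INTER_CUBIC)
out=np.zeros((330,800,3),np.uint8); out[:,:400]=a; out[:280,400:]=b; cv2.imwrite('pics/fin.png',out)
E
```

```text
time: 81.1
tool_pos: [543.9, -380.8, 277.0]
tcp_rot: [-3.139, 0.001, 0.087]
contact_force: [-0.2, 0.4, 0.8]
grip_width: 33.5
finger_force: 0.0
0.55 [281.0, 154.8] [ 5.74936e+02 -3.80606e+02  7.90000e-02  9.83000e-01] [ 56.22583629 -52.65153581   0.        ] -0.008725210197321587
```

View pics/fin.png

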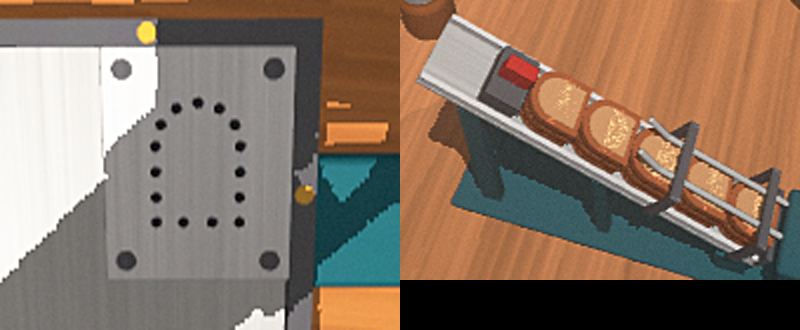

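The final view shows the plate tight against the top and right fences. In the track are five heels closed up, and the follower, red rib up, touches the last one at (515,75) in the picture. I'll hand it in.

```bash
python3 -c "
from plant import bot
print(bot.close_job())"
```

```text
the job is handed in; nothing more can be done
None
```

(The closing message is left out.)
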